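# Clear down the food slicer

### The arm

A 7-joint arm with a two-finger parallel gripper is mounted at the origin on a cart in front of the work surface, level with it; the furniture and walls round the work are solid. World frame = base frame: x ahead of the robot, y to its left, z up, the work surface at z = 0. Lengths are in mm, angles in rad, forces in N, time in s.
With the tool pointing down it reaches from about 400 to 875 mm from the base axis. Payload 4.4 kg.
Tool frame: the origin (TCP) lies midway between the tips of the shut fingers; the grasp point (between the pads) lies 19 mm behind it; z points along the fingers, y is the line along which they close (so a half turn about z gives the same grasp; the last joint's range is limited). The gripper opens to 85 mm and grips with 20 to 120 N. Pads are 22 mm wide; open, the fingers measure 114 mm over their backs; the gripper's body (76 mm by 85 mm) begins 54 mm behind the grasp point. The pads swing forward as they close: fully open they stand 13 mm farther back than shut.
Start: joints at [-1.402, 0.628, 0.038, 1.517, -0.027, 0.996, -0.02], TCP at [151.196, 632.185, 231.313] pointing down, gripper open.
Joint ranges: [-3.06, 3.06], [-0.37, 2.12], [-1.25, 1.32], [0.18, 2.47], [-1.1, 4.24], [0.23, 1.98], [-2.94, 2.94]. Speed limits (rad/s): [2.57, 2.57, 3.14, 3.14, 3.14, 3.14, 3.14].

### API

Orientations are given as [roll, pitch, yaw] about the fixed x, y, z axes, in that order (R = Rz(yaw) Ry(pitch) Rx(roll)).
In Python, from cell import readout, optics, order gives the robot as it stands.
- The arm moves only by the shell command python3 -m jog 'ROWS'. ROWS is a JSON object of lists of equal length, an entry for each row: "claw": the opening, from 0 (shut) to 1 (fully open); "xyz": the shift along the tool's x, y, z each as a share of 0.1 m, from -1 to 1, a list of three; "twist": the turn, a rotation vector about the tool's x, y, z each as a share of 180 degrees, from -1 to 1, a list of three. A call has 1 to 12 rows; each row shifts and turns the commanded pose from where the row before left it, along the tool's axes as they then stand; what a row does not reach is not made up. A row lasts 1/8 s, in which the tool goes at most 62.5 mm and 10.7 degrees, less where a joint would pass 70% of its speed; a pose out of reach is approached as far as the arm can. A call with a number of a shift or a turn outside -1 to 1 is refused whole. A call with a gripper value outside its range is refused whole. The fingers move at their own pace and stop on an object; the grip force is fixed at half the most. Time passes only in rows, so rows that do not move let the fingers close. It gives the time, the measured TCP pose, the force, the opening and the grip force at its end, in the units of the state.
- readout.read_state(): the state, without advancing time (a new reading comes with each control period).
- optics.get_image(name): name is "scene" or "side" or "wrist"; returns a dict with "color" (480x640x3 uint8, red, green, blue), "fovy" (degrees; the focal length in pixels is half the picture's height over the tangent of half this angle, whatever the lens; pixels are square), "cx", "cy" (the principal point, pixels), "view" (4x4, takes a point from world to camera coordinates). Camera axes: x right, y up, looking along -z (the intrinsics and any distortion apply to the point x, -y, -z); pixel columns grow to the right and rows downward; lengths in mm; the calibration is good to about 2 mm. A picture is of the moment at which its call begins. There is no depth.
- order.finish_job(): hands the job in; it is judged then, once.
Trained networks look in the newest picture that a camera, given by its name, has taken for a name from the list of things; names that differ only in an ending like _2 or _b are one class to them, and where a whole thing is asked for, a point or a joint stands for the part that bears it (a point fixed in the world has none). Each returns a list of dicts, best first, with "score" (0 to 1); they miss things now and then, are a little off and sometimes report something else, mostly with a low value. They report only what shows in the picture. A call takes as long as a camera call. They do not tell look-alikes from the thing itself.
- optics.boxes_of(camera, label): "rect" ([left, top, width, height] in pixels, round what is visible of it).
The state is a dict: "clock": time; "qpos": joint angles; "qd": joint speeds; "tau": joint torques, N m; "eef_pos": TCP position; "tool_rot": TCP orientation; "force": force on the tool from outside, world axes, zero at the start; "torque": the same for the moment, N m; "width": finger opening in mm; "gripper_force": force on a finger pad.
Only numpy, scipy, OpenCV 4.12 (cv2) and the standard library are available. Lean on these libraries where they do the work, as an engineer would, in place of code of your own. Each camera call takes 0.05 s, during which the arm holds its last target. There are 200 camera calls.

### The job

Clear down the slicer after the cheese: first turn its thickness dial back to the long zero mark, so that the stop plate closes up flush with the blade and the brush cannot catch its edge. Then take the brush and sweep all three cheese ends off the slicer's table into the steel tray under its right-hand edge, with the brush and never with the gripper, and finally stand the brush on its bristles on the worktop to the left of the slicer. Knock none of the jars and glasses about.

Things in the scene. Friction and masses are not known exactly. Their poses are not given: they have to be found in the camera images.
- slicer: electric food slicer, fixed. Origin on the worktop, in the blade's plane (y=0); x to its back (away from the user), y to its left, z up; yaw up to 0.22 rad. White motor housing, mm in this frame: x -112 to 55, y 30 to 160; its front panel slopes up from (x -112, z 45) to (x -13, z 122), its outward normal 0.66 rad from vertical toward the user; above it the housing rises steeply to z=165
- bed_mid (a point): middle of the slicer's table, a flat metal bed with its top at z=50 (slicer frame -14, -100, 50 mm; axes as the slicer's). Table: slicer x -125 to 105, y -195 to -4. Its front and right (y=-195) edges are open; at its back an upright back rest, 52 mm high, takes up x 97 to 105
- plate_top (a point): top front corner of the stop plate, which with the blade walls off the left of the table. Slicer frame, mm: plate x -118 to -42, y 0 to 7 with the dial at zero (it draws back to +y, 7.5 mm per rad of the dial), up to z=122; behind it the round blade, y 0 to 3, x -40 to 115, up to z=170 with its guard
- dial (a joint): thickness dial, rad. 0: its pointer is on the long zero mark, which lies straight up the slope from the dial's centre; grows clockwise (seen square on to the panel). Stops at -0.5 and 2.2, so zero is not at a stop. It stays where it is left (friction about 0.06 N m) and starts between 0.4 and 1.5
- dial_grip (a point): grip point on the dial's axis. z square out of the panel (0.66 rad from vertical, toward the user), x along the bar to its pointed, white-lined end (up the slope at dial 0). The dial: a black disc 66 mm across, 6 mm thick, on it a bar handle 60 mm long, 14 wide, 26 tall (from 12 mm below to 14 mm above this point)
- brush: wooden bench brush, 195 mm long, 120 g, standing on its dark bristles left of the slicer. Origin: centre of the bristle face, at the tips; x along the brush away from the handle, z up. Bristles and block (act as one stiff body): 95 mm in x, 30 (block 34) in y, 55 tall. Handle 20 mm wide and thick, from x=-48 back to -145 mm, rising 0.2 rad toward its end
- brush_grip (a point): point to grip on the brush handle, close behind the block (the brush balances at x=-28 mm): middle of the handle at x=-78, y=0, z=56 mm in the brush's frame (same axes as the brush)
- tray: open catch tray of sheet steel, loose, 500 g, 204 (x) x 165 (y) x 32 mm tall, walls and floor 3 mm. Origin: centre of its underside; axes as the slicer's. Its left rim lies about 23 mm under the overhanging right edge of the slicer's table, so that what goes over that edge drops into it.
- end_wedge: a hard-cheese end, a firm chunk of about 65 x 40 x 28 mm (a wedge that narrows toward -x), pale with a brown rind on its +x end, 60 g. Origin: centre of its underside as it lies at first; x along its length, z up. It starts flat on the slicer's table, turned any way about z.
- end_wedge_mid (a point): middle of the wedge-shaped cheese end, 14 mm above its origin
- end_block: a hard-cheese end, a firm chunk of about 61 x 34 x 27 mm (a nearly even block), pale with a brown rind on its +x end, 60 g. Origin: centre of its underside as it lies at first; x along its length, z up. It starts flat on the slicer's table, turned any way about z.
- end_block_mid (a point): middle of the block-shaped cheese end, 14 mm above its origin
- end_slope: a hard-cheese end, a firm chunk of about 59 x 40 x 28 mm (its top slopes down from 28 mm at the rind to 18 mm), pale with a brown rind on its +x end, 60 g. Origin: centre of its underside as it lies at first; x along its length, z up. It starts flat on the slicer's table, turned any way about z.
- end_slope_mid (a point): middle of the slope-topped cheese end, 14 mm above its origin
- pepper_jar: bystander: spice jar with a red lid, 46 mm across and 99 mm tall, behind and left of the slicer; origin at the centre of its foot
- shot: bystander: shot glass, 48 mm across and 58 mm tall, beyond the brush; origin at the centre of its foot
- clip_jar: bystander: wire-clip preserving jar, 93 mm across and 80 mm tall, front right of the tray; origin at the centre of its foot
Mind the look-alikes: they are no part of the job. Leave any purple or turquoise look-alike of the end_slope alone.

How it is judged:
By the outcome, as a careful person would: the job done as asked, in the order asked, and still so for the second after the job is handed in, with the robot touching nothing.
It also fails if it takes over 61 s, if anything falls off the work surface, if the arm or the gripper's body presses on something with over 40 N, if the wrist force passes 120 N, or if a joint passes its speed limit or range.

## Working session

There is one attempt and no reset: what is moved stays moved. The work goes in short steps, Python scripts to look and compute and a shell command to move; the robot and the scene stay as the last step left them, time stands still between calls to the robot, and variables do not carry over. Pictures are saved under pics/ and viewed, at most 10 in all, crops included, and the job is handed in when it is done.

```bash
ls; mkdir -p pics
python3 - <<'E'
from cell import readout, optics
import cv2,numpy as np
print(readout.read_state())
for n in ["scene","side","wrist"]:
    im=optics.get_image(n); cv2.imwrite(f"pics/{n}0.png",im["color"][:,:,::-1])
    print(n,im["fovy"],im["cx"],im["cy"],np.round(im["view"],4).tolist(), [k for k in im])
    for l in ["slicer","dial","brush","tray","end_wedge","end_block","end_slope","pepper_jar","shot","clip_jar"]:
        print(l,[(d["rect"],round(d["score"],2)) for d in optics.boxes_of(n,l)][:4])
E
```

```text
pics
{'clock': 0.0, 'qpos': array([-1.40180234,  0.62931369,  0.03845874,  1.51836156, -0.02702563,
        0.99630596, -0.0199852 ]), 'qd': array([-0.00141302, -0.00108229, -0.00051372, -0.00029993,  0.00097819,
       -0.00117597, -0.00047999]), 'tau': array([-2.33393957e-04, -5.63404548e+01,  1.22647025e+00, -1.93444133e+01,
        1.10501511e-02,  1.04936783e-02,  6.30084699e-06]), 'eef_pos': array([151.04704132, 631.56782932, 230.41247363]), 'tool_rot': array([-3.13972241e+00,  1.12921953e-05,  2.90678610e+00]), 'force': array([ 0.32405533,  0.3854571 , -0.00302248]), 'torque': array([-0.04214511,  0.00311826, -0.0276326 ]), 'gripper_force': 0.0, 'width': 85.44429614837424}
scene 46.28609015073879 321.86161842128826 236.19294351278074 [[0.6763, -0.7366, 0.0086, -373.7679], [0.4855, 0.4545, 0.7468, -337.8347], [-0.554, -0.5009, 0.665, -1113.955], [0.0, 0.0, 0.0, 1.0]] ['color', 'fovy', 'cx', 'cy', 'view']
slicer [([244.1, 171.6, 148.3, 144.6], 0.78), ([333.7, 261.5, 20.3, 27.7], 0.17)]
dial [([254.2, 208.4, 27.4, 22.9], 0.56), ([264.6, 222.6, 27.6, 30.4], 0.42), ([164.9, 191.2, 
[... 1144 characters left out ...]
 11.7, 22.8], 0.49), ([274.0, 235.6, 10.9, 35.2], 0.24)]
end_block [([333.1, 235.0, 20.1, 12.5], 0.53)]
end_slope [([203.1, 314.5, 20.1, 18.6], 0.88), ([419.5, 219.5, 21.5, 12.3], 0.74), ([318.8, 248.8, 22.1, 16.9], 0.62)]
pepper_jar [([183.6, 209.4, 17.8, 12.9], 0.52)]
shot []
clip_jar [([452.1, 247.1, 36.9, 43.3], 0.8), ([241.2, 235.2, 24.5, 26.1], 0.61)]
wrist 71.61277083522398 323.71414011628343 244.42736655404062 [[0.2319, 0.9727, -0.0004, -649.8786], [-0.932, 0.222, -0.2866, 37.2332], [-0.2787, 0.0669, 0.958, -379.1711], [0.0, 0.0, 0.0, 1.0]] ['color', 'fovy', 'cx', 'cy', 'view']
slicer []
dial []
brush []
tray []
end_wedge []
end_block []
end_slope []
pepper_jar []
shot []
clip_jar []
```

Run:
```python
import cv2
a=cv2.imread("pics/scene0.png")[140:440,150:470]
cv2.imwrite("pics/s1.png",cv2.resize(a,(640,600),interpolation=cv2.INTER_CUBIC))
b=cv2.imread("pics/side0.png")[180:345,150:500]
cv2.imwrite("pics/s2.png",cv2.resize(b,(800,377),interpolation=cv2.INTER_CUBIC))
```

```text
(no output)
```

View pics/s1.png

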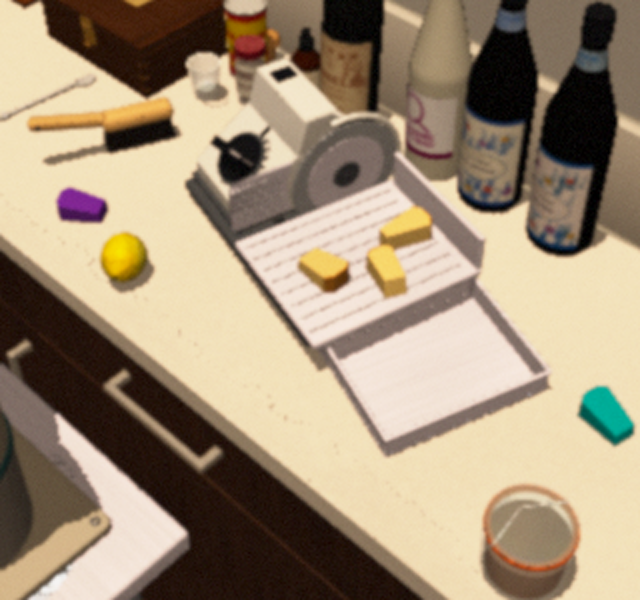

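View pics/s2.png

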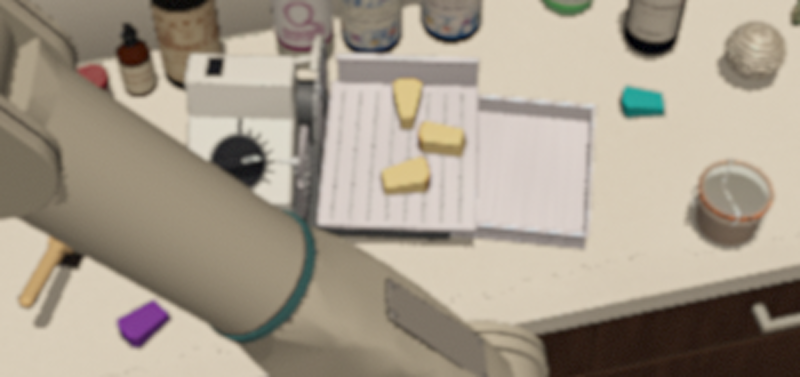

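```bash
cat > h.py <<'E'
import numpy as np, json
from scipy.spatial.transform import Rotation as R
from scipy.optimize import least_squares
CAM={"scene":(46.28609015073879,321.86161842128826,236.19294351278074,np.array([[0.6763,-0.7366,0.0086,-373.7679],[0.4855,0.4545,0.7468,-337.8347],[-0.554,-0.5009,0.665,-1113.955],[0,0,0,1]])),
"side":(45.64428138075792,318.9428098706633,240.3292257648156,np.array([[-0.2244,-0.9744,-0.0164,81.9642],[0.7583,-0.1851,0.6251,-443.3127],[-0.6121,0.1278,0.7804,-1349.8073],[0,0,0,1]]))}
def proj(c,P):
    f,cx,cy,V=CAM[c] if isinstance(c,str) else c
    F=240/np.tan(np.radians(f/2)); P=np.atleast_2d(P)
    q=P@V[:3,:3].T+V[:3,3]
    return np.c_[cx+F*q[:,0]/-q[:,2], cy-F*q[:,1]/-q[:,2]]
def back(c,uv,z):
    f,cx,cy,V=CAM[c] if isinstance(c,str) else c
    F=240/np.tan(np.radians(f/2)); Rm=V[:3,:3]; o=-Rm.T@V[:3,3]
    d=Rm.T@np.array([(uv[0]-cx)/F,-(uv[1]-cy)/F,-1]); return o+d*(z-o[2])/d[2]
def im2cam(im): return (im["fovy"],im["cx"],im["cy"],np.array(im["view"]))
E
python3 - <<'E'
from h import *
S=lambda u,v:(u/2+150,v/2+140)
D=lambda u,v:(u/2.2857+150,v/2.2857+180)
obs=[("scene",S(238,240),(-125,-4,50)),("scene",S(315,338),(-125,-195,50)),("scene",S(478,272),(97,-195,50)),
("side",D(320,227),(-125,-4,50)),("side",D(476,232),(-125,-195,50)),("side",D(478,85),(97,-195,50)),
("scene",S(483,240),(105,-195,102)),("side",D(477,62),(105,-195,102))]
T=lambda p,P:np.array([p[0],p[1],0])+R.from_euler('z',p[2]).apply(P)
f=lambda p:np.concatenate([proj(c,T(p,P))[0]-uv for c,uv,P in obs])
r=least_squares(f,[600,0,0],loss='soft_l1'); p=r.x
print(p,np.round(f(p).reshape(-1,2),1).tolist())
for n,uv,z in [("brushtip",(400,0),0)]: pass
for l,c,uv,z in [("brush block front top",'scene',S(172,103),55),("brush block rear top",'scene',S(108,112),55),("handle end",'scene',S(32,122),76),
 ("wedge",'scene',S(406,228),64),("block",'scene',S(387,270),64),("slope",'scene',S(324,270),64),
 ("wedge",'side',D(407,100),64),("block",'side',D(442,138),64),("slope",'side',D(406,175),64),
 ("purple","scene",S(82,207),14),("lemon",'scene',S(124,257),25),("shot",'scene',S(204,92),0),("clip",'scene',S(530,565),0),("clip",'side',D(733,235),0),("teal",'side',D(643,102),14),
 ("pepper",'scene',S(250,40),99),
 ("tray fr",'scene',S(388,443),15),("tray br",'scene',S(545,375),30),("tray",'side',D(592,103),32),("tray",'side',D(585,240),20)]:
    w=back(c,uv,z); s=R.from_euler('z',-p[2]).apply(w-[p[0],p[1],0]); print(l,c,np.round(w),np.round(s))
np.save("slicer.npy",p)
E
```

```text
[ 5.51726332e+02  3.85337709e+01 -2.81650671e-01] [[-2.4, 1.0], [-1.2, 4.2], [-0.9, 0.0], [-1.3, -3.1], [0.1, -2.8], [0.1, 0.1], [1.3, -1.1], [1.3, -3.6]]
brush block front top scene [558. 328.  55.] [-74. 280.  55.]
brush block rear top scene [485. 376.  55.] [-158.  306.   55.]
handle end scene [388. 409.  76.] [-260.  310.   76.]
wedge scene [580. -76.  64.] [  59. -102.   64.]
block scene [ 511. -106.   64.] [   1. -150.   64.]
slope scene [461. -52.  64.] [ -62. -112.   64.]
wedge side [577. -77.  64.] [  56. -104.   64.]
block side [ 506. -105.   64.] [  -4. -150.   64.]
slope side [461. -48.  64.] [ -64. -108.   64.]
purple scene [366. 288.  14.] [-248.  188.   14.]
lemon scene [339. 167.  25.] [-241.   64.   25.]
shot scene [653. 373.   0.] [  4. 349.   0.]
clip scene [ 352. -431.    0.] [ -62. -506.    0.]
clip side [ 323. -428.    0.] [ -90. -511.    0.]
teal side [ 541. -388.   14.] [ 108. -413.   14.]
pepper scene [695. 312.  99.] [ 62. 303.  99.]
tray fr scene [ 357. -242.   15.] [-109. -324.   15.]
tray br scene [ 534. -317.   30.] [  81. -346.   30.]
tray side [ 541. -316.   32.] [  88. -343.   32.]
tray side [ 346. -243.   20.] [-119. -327.   20.]
```

```bash
python3 -m jog '{"claw":[1,1,1,1,1,1,1,1,1,1,1,1],"xyz":[[-0.2,-0.2,-0.2],[-0.38,-0.42,-0.2],[-0.38,-0.42,-0.2],[-0.38,-0.42,-0.2],[-0.38,-0.42,-0.2],[-0.38,-0.42,-0.2],[-0.38,-0.42,0],[-0.38,-0.42,0],[-0.38,-0.42,0],[-0.38,-0.42,0],[-0.38,-0.42,0],[-0.2,-0.27,0]],"twist":[[0,0,0],[0,0,0],[0,0,0],[0,0,0],[0,0,0],[0,0,0],[0,0,0],[0,0,0],[0,0,0],[0,0,0],[0,0,0],[0,0,0]]}'
python3 - <<'E'
from cell import readout, optics
import cv2,numpy as np,pickle
s=readout.read_state();print(s["eef_pos"],s["tool_rot"],s["qpos"])
im=optics.get_image("wrist"); cv2.imwrite("pics/w1.png",im["color"][:,:,::-1]); pickle.dump((im,s),open("w1.pkl","wb"))
E
```

```text
clock: 3.15
eef_pos: [452.2, 77.4, 351.6]
tool_rot: [-3.141, 0.001, 2.903]
force: [0.4, 0.4, 0.6]
width: 85.4
gripper_force: 0.0
[452.15362692  77.37223328 351.64174639] [-3.14140918e+00  1.32911298e-03  2.90336789e+00] [-0.47394965  0.22364291  0.30390464  1.85145842 -0.07466579  1.07644511
  1.19080119]
```

View pics/w1.png

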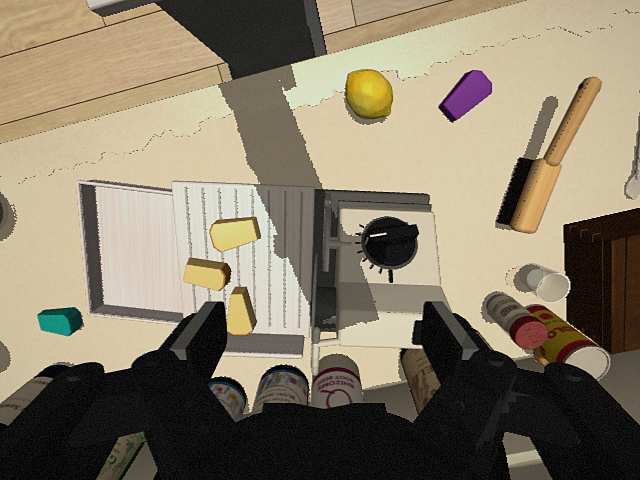

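Run:
```python
import cv2
a=cv2.imread("pics/w1.png")[170:370,165:445]
cv2.imwrite("pics/w1c.png",cv2.resize(a,(800,571),interpolation=cv2.INTER_CUBIC))
```

```text
(no output)
```

View pics/w1c.png

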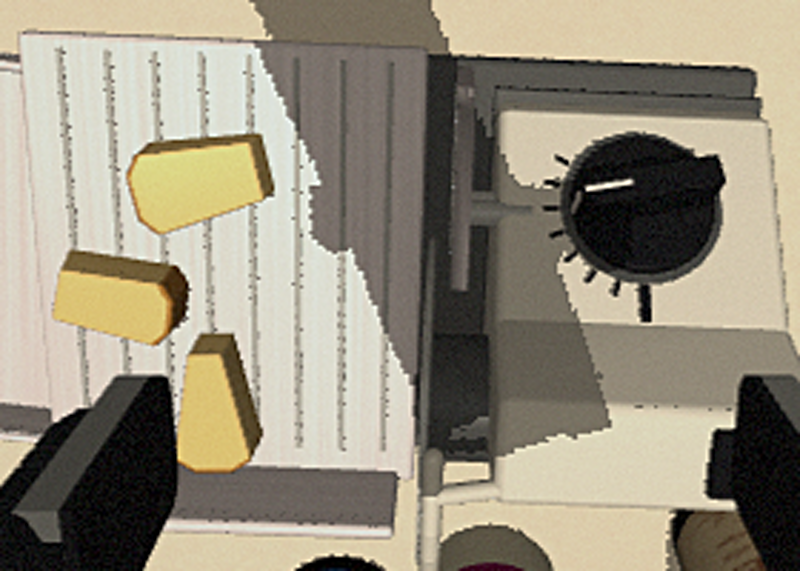

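```bash
cat >> h.py <<'E'
T=lambda p,P:np.array([p[0],p[1],0])+R.from_euler('z',p[2]).apply(P)
S2=lambda p,w:R.from_euler('z',-p[2]).apply(np.asarray(w)-[p[0],p[1],0])
PAN=R.from_matrix(np.array([[np.cos(.66),0,-np.sin(.66)],[0,1,0],[np.sin(.66),0,np.cos(.66)]]).T.T) # cols: upslope, y, normal
E
python3 - <<'E'
from h import *
import pickle
im,s=pickle.load(open("w1.pkl","rb")); C=im2cam(im)
W=lambda u,v:np.array([u/2.857+165,v/2.855+170])
obs=[(W(22,33),(-125,-195,50)),(W(428,48),(-125,-4,50)),(W(410,478),(97,-4,50)),(W(500,110),(-112,30,45)),(W(770,122),(-112,160,45)),(W(490,318),(-13,30,122)),(W(787,330),(-13,160,122))]
f=lambda p:np.concatenate([proj(C,T(p,P))[0]-uv for uv,P in obs])
r=least_squares(f,[550,30,-.25],loss='soft_l1'); p=r.x
print(p,np.round(f(p).reshape(-1,2),1).tolist()); np.save("slicer.npy",p)
# panel backprojection
cols=np.array([[np.cos(.66),0,-np.sin(.66)],[0,1,0],[np.sin(.66),0,np.cos(.66)]])
def onpanel(uv,h):
    V=C[3];o=-V[:3,:3].T@V[:3,3];d=back(C,uv,0)-o
    o=S2(p,o);d=R.from_euler('z',-p[2]).apply(d)
    n=cols[:,2];q=np.array([-112,0,45])+n*h
    w=o+d*((q-o)@n)/(d@n); 
    return np.round(cols.T@(w-[-112,0,45]),1),np.round(w,1)
for n,uv,h in [("disc",(641,205),6),("z0",(643,285),0),("z1",(645,320),0),("wl0",(585,190),32),("wl1",(633,182),32),("barR",(720,168),32),("tip",(578,200),20)]:
    print(n,*onpanel(W(*uv),h))
for n,uv,z in [("slope",(198,185),78),("block",(118,295),77),("wedge",(218,405),78)]:
    w=back(C,W(*uv),z); print(n,np.round(w),np.round(S2(p,w)))
for n,uv,z in [("bl_front1",(536,232),55),("bl_front0",(510,229),55),("bl_rear0",(532,158),55),("bl_rear1",(560,165),55),("hend",(593,82),78),("shot",(525,275),0),("pepper",(530,336),99),("trayFR",(80,182),32),("trayBR",(92,315),32)]:
    w=back(C,uv,z); print(n,np.round(w),np.round(S2(p,w)))
E
```

```text
[ 5.54541501e+02  3.71078653e+01 -2.95034079e-01] [[-2.4, -0.2], [0.2, 3.0], [-0.8, -1.1], [-0.3, -8.2], [0.4, -6.9], [0.2, 9.9], [2.1, 11.4]]
disc [58.9 94.8  6. ] [-69.1  94.8  85.9]
z0 [94.4 96.1 -0. ] [-37.5  96.1 102.9]
z1 [110.2  96.6  -0. ] [-25.   96.6 112.5]
wl0 [64.1 65.4 32. ] [-80.9  65.4 109.6]
wl1 [59.3 85.7 32. ] [-84.8  85.7 106.6]
barR [ 50.5 123.1  32. ] [-91.7 123.1 101.3]
tip [63.9 64.4 20. ] [-73.8  64.4 100. ]
slope [462. -44.  78.] [ -65. -105.   78.]
block [505. -98.  77.] [  -9. -144.   77.]
wedge [570. -69.  78.] [ 46. -97.  78.]
bl_front1 [559. 349.  55.] [-86. 299.  55.]
bl_front0 [547. 314.  55.] [-88. 263.  55.]
bl_rear0 [459. 349.  55.] [-182.  271.   55.]
bl_rear1 [476. 384.  55.] [-175.  309.   55.]
hend [386. 408.  78.] [-269.  306.   78.]
shot [650. 359.   0.] [ -3. 336.   0.]
pepper [687. 307.  99.] [ 48. 297.  99.]
trayFR [ 350. -242.   32.] [-115. -327.   32.]
trayBR [ 542. -314.   32.] [  90. -340.   32.]
```

Run:
```python
from h import *
import pickle
im,s=pickle.load(open("w1.pkl","rb")); C=im2cam(im)
W=lambda u,v:np.array([u/2.857+165,v/2.855+170])
S=lambda u,v:np.array((u/2+150,v/2+140))
D=lambda u,v:np.array((u/2.2857+150,v/2.2857+180))
obs=[(C,W(22,33),(-125,-195,50)),(C,W(428,48),(-125,-4,50)),(C,W(410,478),(97,-4,50)),(C,W(393,500),(97,-4,102)),
("scene",S(478,272),(97,-195,50)),("scene",S(483,240),(105,-195,102)),("scene",S(238,240),(-125,-4,50)),("scene",S(315,338),(-125,-195,50)),
("side",D(476,229),(-125,-195,50)),("side",D(478,85),(97,-195,50)),("side",D(477,62),(105,-195,102))]
f=lambda p:np.concatenate([proj(c,T(p,P))[0]-uv for c,uv,P in obs])
r=least_squares(f,[550,30,-.25],loss='soft_l1'); p=r.x
print(p,np.round(f(p).reshape(-1,2),1).tolist()); np.save("slicer.npy",p)
for n,P in dict(pf=(-112,30,45),pf2=(-112,160,45),pt=(-13,30,122),pt2=(-13,160,122),top=(-5,160,165),top2=(55,160,165),plate=(-118,10,122),plate2=(-42,10,122),fr=(-125,-195,50),fl=(-125,-4,50)).items():
    q=proj(C,T(p,P))[0]; print(n,np.round([(q[0]-165)*2.857,(q[1]-170)*2.855]), np.round((proj("scene",T(p,P))[0]-[150,140])*2), np.round((proj("side",T(p,P))[0]-[150,180])*2.2857))
# triangulate dial disc centre & brush end from scene, side, wrist
def tri(l):
    g=lambda X:np.concatenate([proj(c,X)[0]-uv for c,uv in l]); r=least_squares(g,[480,150,90]); return r.x,np.round(r.fun,1)
for nm,l in dict(disc=[(C,W(641,205)),("scene",S(242,158)),("side",D(239,160))],).items():
    x,e=tri(l);print(nm,np.round(x),np.round(S2(p,x)),e)
```

```text
[ 5.53404619e+02  3.81797379e+01 -2.90973842e-01] [[-2.3, -0.6], [0.4, 1.9], [-0.1, -1.8], [4.2, 11.4], [-0.8, 0.2], [1.5, -0.9], [-2.0, 0.5], [-1.5, 3.8], [-0.4, -1.5], [0.4, 0.2], [1.6, -3.6]]
pf [500.  84.] [231. 224.] [289. 211.]
pf2 [772.  98.] [187. 165.] [183. 206.]
pt [492. 343.] [300. 150.] [294. 108.]
pt2 [795. 358.] [251.  94.] [188. 104.]
top [830. 425.] [255.  65.] [184.  75.]
top2 [806. 557.] [297.  52.] [192.  39.]
plate [459.  97.] [230. 188.] [301. 178.]
plate2 [449. 277.] [287. 167.] [308. 127.]
fr [15. 31.] [312. 346.] [475. 226.]
fl [429.  54.] [234. 241.] [316. 219.]
disc [518. 148.  82.] [-66.  95.  82.] [-0.3  0.6 -1.2  0.5 -0.3 -0.1]
```

```bash
cat >> h.py <<'E'
COLS=np.array([[np.cos(.66),0,-np.sin(.66)],[0,1,0],[np.sin(.66),0,np.cos(.66)]])
def cur():
    from cell import readout
    s=readout.read_state(); return s["eef_pos"],R.from_euler('xyz',s["tool_rot"])
def rows(pos,rot,N,start=None):
    c,r=start or cur(); A=np.eye(4);A[:3,:3]=r.as_matrix();A[:3,3]=c
    B=np.eye(4);B[:3,:3]=rot.as_matrix();B[:3,3]=pos
    from scipy.linalg import logm,expm
    E=expm(np.real(logm(np.linalg.inv(A)@B))/N)
    print(N,"rows xyz",np.round(E[:3,3]/100,4).tolist(),"twist",np.round(R.from_matrix(E[:3,:3]).as_rotvec()/np.pi,4).tolist(),"mm",round(np.linalg.norm(E[:3,3]),1),"deg",round(np.degrees(R.from_matrix(E[:3,:3]).magnitude()),1))
    # path check
    X=A.copy(); m=[]
    for i in range(N): X=X@E; m.append(np.round(X[:3,3]).astype(int).tolist())
    print(m)
    return pos,rot
def dialpose(p,s,y,h,phi):
    P=np.array([-112,0,45])+COLS@np.array([s,y,h])
    M=np.c_[-COLS[:,0],COLS[:,1],-COLS[:,2]]
    return T(p,P), R.from_euler('z',p[2])*R.from_matrix(M)*R.from_euler('z',phi)
E
python3 - <<'E'
from h import *
p=np.load("slicer.npy")
pos,rot=dialpose(p,61,95,95,1.34); print(pos)
rows(pos,rot,10)
E
```

```text
[463.73279917 164.20264112 157.44938996]
10 rows xyz [0.1113, 0.0251, 0.1978] twist [-0.0137, -0.018, 0.0425] mm 22.8 deg 8.7
[[443, 78, 332], [435, 85, 312], [429, 93, 291], [426, 103, 271], [426, 113, 250], [428, 124, 230], [433, 135, 211], [441, 145, 192], [451, 155, 174], [464, 164, 157]]
```

```bash
python3 -m jog '{"claw":[1,1,1,1,1,1,0.6,0.6,0.6,0.6,0.6],"xyz":[[0.111,0.025,0.198],[0.111,0.025,0.198],[0.111,0.025,0.198],[0.111,0.025,0.198],[0.111,0.025,0.198],[0.111,0.025,0.198],[0.111,0.025,0.198],[0.111,0.025,0.198],[0.111,0.025,0.198],[0.111,0.025,0.198],[0,0,0]],"twist":[[-0.0137,-0.018,0.0425],[-0.0137,-0.018,0.0425],[-0.0137,-0.018,0.0425],[-0.0137,-0.018,0.0425],[-0.0137,-0.018,0.0425],[-0.0137,-0.018,0.0425],[-0.0137,-0.018,0.0425],[-0.0137,-0.018,0.0425],[-0.0137,-0.018,0.0425],[-0.0137,-0.018,0.0425],[0,0,0]]}'
python3 - <<'E'
from cell import readout, optics
import cv2,numpy as np,pickle
s=readout.read_state();print(s["qpos"])
im=optics.get_image("wrist"); cv2.imwrite("pics/w2.png",im["color"][:,:,::-1]); pickle.dump((im,s),open("w2.pkl","wb"))
E
```

```text
clock: 4.58
eef_pos: [429.1, 111.6, 216.4]
tool_rot: [2.776, 0.267, 1.955]
force: [1.2, 0.4, 0.7]
width: 51.4
gripper_force: 0.0
[-0.79922503  0.27846857  0.29729958  2.42929674  1.11924371  0.24360416
 -1.16291028]
```

View pics/w2.png

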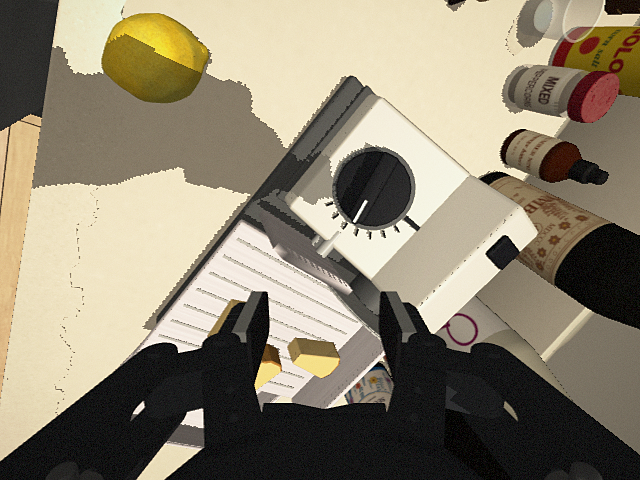

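```bash
cat > k.py <<'E'
from h import *
import itertools
Q=[np.array([-1.40180234,0.62931369,0.03845874,1.51836156,-0.02702563,0.99630596,-0.0199852]),np.array([-0.47394965,0.22364291,0.30390464,1.85145842,-0.07466579,1.07644511,1.19080119]),np.array([-0.79922503,0.27846857,0.29729958,2.42929674,1.11924371,0.24360416,-1.16291028])]
X=[([151.047,631.568,230.412],[-3.1397,0,2.90679]),([452.154,77.372,351.64],[-3.14141,.00133,2.90337]),([429.1,111.6,216.4],[2.776,.267,1.955])]
def fk(q,g,s,off7=0):
    h,a1,L1,a3,L2,a5,L3=g
    r=R.identity();t=np.zeros(3)
    def tr(v): 
        nonlocal t; t=t+r.apply(v)
    r=R.from_euler('z',s[0]*q[0]+g0); tr([a1,0,h]); r=r*R.from_euler('y',q[1]); r=r*R.from_euler('z',s[1]*q[2]); tr([a3,0,L1])
    r=r*R.from_euler('y',q[3]); tr([-a3,0,0]); r=r*R.from_euler('z',s[2]*q[4]); tr([0,0,L2]); r=r*R.from_euler('y',q[5]);tr([a5,0,0]); r=r*R.from_euler('z',s[3]*q[6]+off7); tr([0,0,L3])
    return t,r
g0=0
if __name__=="__main__":
    best=[]
    for s in itertools.product([1,-1],repeat=4):
        def f(v):
            e=[]
            for q,(x,o) in zip(Q,X):
                t,r=fk(q,v[:7],s,v[7]); e+=list((t-x)/10); e+=list((R.from_euler('xyz',o).inv()*r).as_rotvec()*20)
            return np.array(e)
        for o7 in (0,1.57,3.14,-1.57):
            r=least_squares(f,[330,0,330,0,330,0,250,o7],loss='soft_l1'); best.append((r.cost,s,r.x,f(r.x)))
    best.sort(key=lambda b:b[0])
    for b in best[:3]: print(b[0],b[1],np.round(b[2],2).tolist(),np.round(b[3],2).tolist())
E
python3 k.py
```

```text
1.673319227747313 (-1, -1, -1, -1) [555.44, -84.4, 560.42, -14.37, 427.09, -63.74, 539.44, -620.46] [-2.39, 0.25, 0.22, -0.0, -0.0, -0.0, -0.09, -0.17, -0.09, 0.0, 0.0, -0.0, 0.04, 0.06, -0.13, -0.01, -0.01, 0.01]
1.673319227747322 (-1, -1, -1, -1) [555.44, -84.4, 560.42, -14.37, 427.09, -63.74, 539.44, 1.57] [-2.39, 0.25, 0.22, -0.0, -0.0, -0.0, -0.09, -0.17, -0.09, 0.0, 0.0, -0.0, 0.04, 0.06, -0.13, -0.01, -0.01, 0.01]
1.6733192277473423 (-1, -1, -1, -1) [555.44, -84.4, 560.42, -14.37, 427.09, -63.74, 539.44, 623.61] [-2.39, 0.25, 0.22, -0.0, -0.0, -0.0, -0.09, -0.17, -0.09, 0.0, 0.0, -0.0, 0.04, 0.06, -0.13, -0.01, -0.01, 0.01]
```

```bash
cat > k2.py <<'E'
from h import *
from k import Q,X
def fk(q,v):
    h,a1,b1,L1,a3,b3,L2,a5,b5,L3,b7=v
    r=R.identity();t=np.zeros(3)
    for ang,ax,tv in [(-q[0],'z',[0,0,h]),(q[1],'y',[0,b1,0]),(-q[2],'z',[a3,b3,L1]),(q[3],'y',[-a1,0,0]),(-q[4],'z',[0,b5,L2]),(q[5],'y',[a5,b7,0]),(-q[6]+1.5708,'z',[0,0,L3])]:
        r=r*R.from_euler(ax,ang); t=t+r.apply(tv)
    return t,r
pri=np.array([365,0,0,395,0,0,385,0,0,330,0.]);sg=np.array([60,40,40,60,40,40,60,40,40,80,40.])
def fit(extra=[]):
    D=list(zip(Q,X))+extra
    f=lambda v:np.concatenate([(fk(q,v)[0]-x[0])/1.5 for q,x in D]+[(v-pri)/sg])
    r=least_squares(f,pri); return r.x,f(r.x)[:3*len(D)]
lo=np.array([-3.06,-.37,-1.25,.18,-1.1,.23,-2.94])+.03; hi=np.array([3.06,2.12,1.32,2.47,4.24,1.98,2.94])-.03
def ik(v,pos,rot,seeds):
    best=None
    for q0 in seeds:
        f=lambda q:np.concatenate([(fk(q,v)[0]-pos)/5,(rot.inv()*fk(q,v)[1]).as_rotvec()*30,.01*(q-q0)])
        r=least_squares(f,np.clip(q0,lo+.01,hi-.01),bounds=(lo,hi))
        e=np.linalg.norm(f(r.x)[:6])
        if best is None or e<best[0]-.05: best=(e,r.x)
    return best
if __name__=="__main__":
    v,e=fit(); print(np.round(v),np.round(e,1))
    p=np.load("slicer.npy"); rng=np.random.default_rng(0)
    seeds=[Q[1],Q[2]]+[np.clip(Q[1]+rng.normal(0,.6,7),lo,hi) for _ in range(4)]
    for h in (10,80):
      for phi in (1.34,0,1.34-np.pi,-np.pi):
        for tilt in (.66,.45,.2,0):
            pos,rot=dialpose(p,61,95,h,0)
            yax=R.from_euler('z',p[2]).apply([0,1,0])
            rot=R.from_rotvec(yax*(.66-tilt))*rot*R.from_euler('z',phi)
            b=ik(v,pos,rot,seeds); print(h,round(phi,2),tilt,round(b[0],2),np.round(b[1],2).tolist(), np.round(rot.apply([0,0,1]),2) if phi==0 else "")
E
python3 k2.py
```

```text
[350.  -2.  -0. 552.   1. -22. 390.   1.  -2. 351.  -2.] [-0.4 -0.1  0.   0.2 -0.3 -0.   0.   0.  -0. ]
10 1.34 0.66 0.0 [-0.47, 0.75, -0.27, 2.41, 2.07, 0.81, -2.76] 
10 1.34 0.45 0.0 [-0.43, 0.65, -0.15, 2.29, 1.83, 0.43, -2.39] 
10 1.34 0.2 0.0 [-0.79, 0.72, 0.56, 2.1, -0.79, 0.33, 0.3] 
10 1.34 0 0.0 [-0.69, 0.76, 0.55, 1.94, -0.66, 0.62, 0.23] 
10 0 0.66 0.0 [-0.18, 0.83, -0.69, 2.41, 1.95, 1.09, -1.24] [ 0.59 -0.18 -0.79]
10 0 0.45 0.0 [-0.18, 0.69, -0.51, 2.29, 1.75, 0.65, -0.93] [ 0.42 -0.12 -0.9 ]
10 0 0.2 0.0 [-0.66, 0.67, 0.36, 2.1, -0.38, 0.26, 1.24] [ 0.19 -0.06 -0.98]
10 0 0 0.0 [-0.45, 0.68, 0.18, 1.95, -0.23, 0.53, 1.16] [-0.  0. -1.]
10 -1.8 0.66 0.0 [-0.32, 0.78, -0.48, 2.41, 2.0, 0.94, 0.47] 
10 -1.8 0.45 0.0 [-0.29, 0.67, -0.36, 2.29, 1.77, 0.56, 0.83] 
10 -1.8 0.2 0.0 [-0.36, 0.63, -0.08, 2.11, 0.64, 0.3, 2.06] 
10 -1.8 0 0.0 [-0.12, 0.68, -0.31, 1.95, 0.37, 0.56, 2.39] 
10 -3.14 0.66 0.0 [-0.45, 0.75, -0.3, 2.41, 2.06, 0.83, 1.73] 
10 -3.14 0.45 0.0 [-0.39, 0.66, -0.21, 2.29, 1.81, 0.47, 2.12] 
10 -3.14 0.2 0.0 [0.03, 0.71, -0.66, 2.12, 1.16, 0.6, 2.91] 
10 -3.1
[... 397 characters left out ...]
[-0.54, 0.5, -0.12, 2.34, 1.53, 0.41, -0.82] [ 0.42 -0.12 -0.9 ]
80 0 0.2 0.0 [-0.74, 0.53, 0.36, 2.15, -0.14, 0.34, 0.97] [ 0.19 -0.06 -0.98]
80 0 0 0.0 [-0.54, 0.56, 0.22, 2.01, -0.21, 0.6, 1.1] [-0.  0. -1.]
80 -1.8 0.66 0.36 [-1.24, 0.72, 0.72, 2.44, 2.73, 0.26, -0.39] 
80 -1.8 0.45 0.0 [-0.55, 0.5, -0.1, 2.34, 1.53, 0.4, 0.98] 
80 -1.8 0.2 0.0 [-0.39, 0.5, -0.12, 2.16, 0.54, 0.4, 2.1] 
80 -1.8 0 0.0 [-0.17, 0.55, -0.3, 2.01, 0.27, 0.62, 2.43] 
80 -3.14 0.66 0.36 [-1.24, 0.72, 0.72, 2.44, 2.73, 0.26, 0.95] 
80 -3.14 0.45 0.0 [-0.56, 0.5, -0.09, 2.34, 1.53, 0.4, 2.32] 
80 -3.14 0.2 0.0 [0.13, 0.62, -0.87, 2.17, 1.07, 0.72, 2.91] 
80 -3.14 0 0.0 [-0.49, 0.55, 0.15, 2.01, -0.14, 0.59, -2.1]
```

Run:
```python
from h import *
import pickle
p=np.load("slicer.npy")
im,s=pickle.load(open("w2.pkl","rb")); C=im2cam(im)
def onpanel(uv,h):
    V=C[3];o=-V[:3,:3].T@V[:3,3];d=back(C,uv,0)-o
    o=S2(p,o);d=R.from_euler('z',-p[2]).apply(d)
    n=COLS[:,2];q=np.array([-112,0,45])+n*h
    w=o+d*((q-o)@n)/(d@n); return COLS.T@(w-[-112,0,45])
for n,uv,h in [("disc",(375,187),6),("z0",(405,212),0),("z1",(418,229),0),("wl0",(354,221),32),("wl1",(366,201),32),("tbl fl",(245,222),0)]: print(n,np.round(onpanel(uv,h),1))
for P in [(-125,-4,50),(-125,-195,50),(-112,30,45),(-112,160,45),(-13,30,122),(-13,160,122)]: print(P,np.round(proj(C,T(p,P))[0]))
t,q=s["eef_pos"],R.from_euler('xyz',s["tool_rot"])
def tp(tilt,h,phi=1.34,s0=60,y0=95):
    pos,rot=dialpose(p,s0,y0,h,0); yax=R.from_euler('z',p[2]).apply([0,1,0]); return pos,R.from_rotvec(yax*(.66-tilt))*rot*R.from_euler('z',phi)
rows(*tp(.45,65),7)
```

```text
disc [59.8 97.1  6. ]
z0 [94.4 98.6  0. ]
z1 [113.1  95.2   0. ]
wl0 [66.2 64.9 32. ]
wl1 [62.5 83.2 32. ]
tbl fl [-10.   -7.6  -0. ]
(-125, -4, 50) [245. 222.]
(-125, -195, 50) [130. 361.]
(-112, 30, 45) [278. 199.]
(-112, 160, 45) [373.  85.]
(-13, 30, 122) [378. 290.]
(-13, 160, 122) [483. 183.]
7 rows xyz [0.0773, 0.0356, 0.131] twist [0.0006, -0.0013, 0.0221] mm 15.6 deg 4.0
[[435, 119, 204], [441, 126, 192], [448, 133, 180], [456, 140, 168], [463, 146, 156], [472, 153, 144], [481, 159, 133]]
```

```bash
python3 -m jog '{"claw":[0.6,0.6,0.6,0.6,0.6,0.6,0.6,0.6],"xyz":[[0.077,0.036,0.131],[0.077,0.036,0.131],[0.077,0.036,0.131],[0.077,0.036,0.131],[0.077,0.036,0.131],[0.077,0.036,0.131],[0.077,0.036,0.131],[0,0,0]],"twist":[[0.001,-0.001,0.022],[0.001,-0.001,0.022],[0.001,-0.001,0.022],[0.001,-0.001,0.022],[0.001,-0.001,0.022],[0.001,-0.001,0.022],[0.001,-0.001,0.022],[0,0,0]]}'
cat >> h.py <<'E'
def tp(tilt,h,phi=1.37,s0=60,y0=96):
    p=np.load("slicer.npy")
    pos,rot=dialpose(p,s0,y0,h,0); yax=R.from_euler('z',p[2]).apply([0,1,0]); return pos,R.from_rotvec(yax*(.66-tilt))*rot*R.from_euler('z',phi)
E
python3 - <<'E'
from h import *
from cell import readout
print(np.round(readout.read_state()["qpos"],2))
a=tp(.45,65); c=cur(); print(a[0]-c[0],(a[1].inv()*c[1]).as_rotvec())
rows(*tp(.58,10),6)
E
```

```text
clock: 5.62
eef_pos: [481.5, 159.0, 133.2]
tool_rot: [2.712, 0.096, 1.491]
force: [0.0, -0.2, 0.5]
width: 50.9
gripper_force: 0.0
[-0.72  0.54  0.16  2.33  1.61  0.25 -2.23]
[-0.62311692  1.12391478 -0.03374782] [ 0.00950975  0.00411962 -0.03064832]
6 rows xyz [-0.0016, 0.0134, 0.0899] twist [-0.0072, -0.0017, 0.0016] mm 9.1 deg 1.4
[[486, 158, 126], [491, 156, 118], [497, 155, 111], [502, 154, 104], [508, 152, 97], [513, 150, 90]]
```

```bash
python3 -m jog '{"claw":[0.6,0.6,0.6,0.6,0.6,0.6,0.6],"xyz":[[-0.002,0.013,0.09],[-0.002,0.013,0.09],[-0.002,0.013,0.09],[-0.002,0.013,0.09],[-0.002,0.013,0.09],[-0.002,0.013,0.09],[0,0,0]],"twist":[[-0.007,-0.002,0.002],[-0.007,-0.002,0.002],[-0.007,-0.002,0.002],[-0.007,-0.002,0.002],[-0.007,-0.002,0.002],[-0.007,-0.002,0.002],[0,0,0]]}'
python3 -m jog '{"claw":[0,0,0,0],"xyz":[[0,0,0],[0,0,0],[0,0,0],[0,0,0]],"twist":[[0,0,0],[0,0,0],[0,0,0],[0,0,0]]}'
python3 - <<'E'
from h import *
from cell import readout
print(np.round(readout.read_state()["qpos"],2))
a=tp(.58,10); c=cur(); print(a[0]-c[0],(a[1].inv()*c[1]).as_rotvec())
rows(*tp(.6,10,0),9)
E
```

```text
clock: 6.5
eef_pos: [511.9, 148.9, 89.6]
tool_rot: [2.575, 0.113, 1.439]
force: [0.5, -0.2, 1.2]
width: 51.3
gripper_force: 0.0
clock: 7.0
eef_pos: [511.7, 149.8, 90.1]
tool_rot: [2.574, 0.111, 1.439]
force: [-5.8, 0.3, 5.5]
width: 13.2
gripper_force: 58.5
[-0.6   0.7  -0.05  2.37  2.07  0.56 -2.78]
[ 1.44846958  0.68329532 -0.37455829] [ 0.00431512 -0.0064674   0.00726454]
9 rows xyz [0.0002, 0.0016, 0.0011] twist [-0.0008, -0.0005, -0.0487] mm 0.2 deg 8.8
[[512, 150, 90], [512, 150, 90], [512, 150, 90], [512, 150, 90], [513, 150, 90], [513, 150, 90], [513, 150, 90], [513, 150, 90], [513, 150, 90]]
```

```bash
python3 -m jog '{"claw":[0,0,0,0,0,0,0,0,0,0],"xyz":[[0,0,0],[0,0,0],[0,0,0],[0,0,0],[0,0,0],[0,0,0],[0,0,0],[0,0,0],[0,0,0],[0,0,0]],"twist":[[-0.001,0,-0.049],[-0.001,0,-0.049],[-0.001,0,-0.049],[-0.001,0,-0.049],[-0.001,0,-0.049],[-0.001,0,-0.049],[-0.001,0,-0.049],[-0.001,0,-0.049],[-0.001,0,-0.046],[0,0,0]]}'
python3 - <<'E'
from h import *
from cell import readout
s=readout.read_state();print(np.round(s["qpos"],2),s["torque"])
a=tp(.6,10,0); c=cur(); print(a[0]-c[0],(a[1].inv()*c[1]).as_rotvec())
E
```

```text
clock: 8.25
eef_pos: [511.4, 149.6, 89.7]
tool_rot: [3.128, 0.593, 2.849]
force: [-5.4, 1.1, 4.6]
width: 12.9
gripper_force: 59.4
[-0.82  0.73  0.28  2.4   2.45  0.44 -1.81] [-0.32609335  0.48443005 -0.21370533]
[ 1.73864242  0.85613349 -0.02590597] [-0.01227869  0.0072159   0.00173946]
```

```bash
python3 -m jog '{"claw":[0.6,0.6,0.6,0.6,0.6,0.6,0.6,0.6,0.6],"xyz":[[0,0,0],[0,0,0],[0,0,-0.1],[0,0,-0.2],[0,0,-0.2],[0,0,-0.2],[0,0,-0.2],[0,0,-0.1],[0,0,0]],"twist":[[0,0,0],[0,0,0],[0,-0.005,0],[0,-0.01,0],[0,-0.01,0],[0,-0.01,0],[0,-0.01,0],[0,-0.005,0],[0,0,0]]}'
python3 - <<'E'
from cell import readout, optics
import cv2,numpy as np,pickle
s=readout.read_state();print(s["qpos"])
im=optics.get_image("wrist"); cv2.imwrite("pics/w3.png",im["color"][:,:,::-1]); pickle.dump((im,s),open("w3.pkl","wb"))
E
```

```text
clock: 9.38
eef_pos: [472.9, 176.2, 149.4]
tool_rot: [3.108, 0.716, 2.838]
force: [-0.3, -0.8, -0.5]
width: 51.8
gripper_force: 0.0
[-0.47118344  0.65181505 -0.52526673  2.46694213  1.83360483  0.97931299
 -1.35942862]
```

View pics/w3.png

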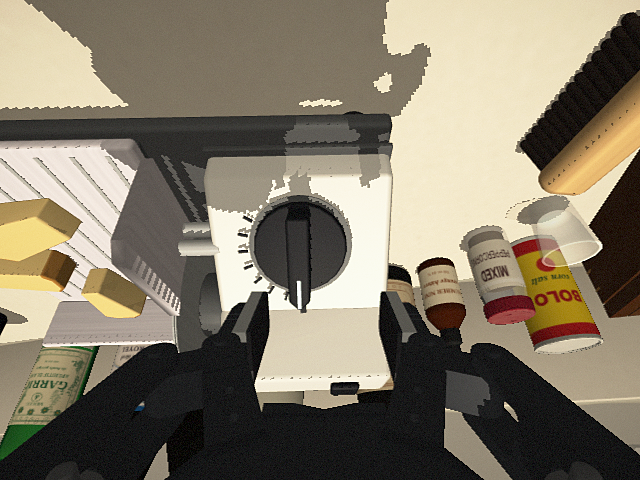

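Run:
```python
from h import *
import pickle,cv2
p=np.load("slicer.npy")
im,s=pickle.load(open("w3.pkl","rb")); C=im2cam(im)
def onpanel(uv,h):
    V=C[3];o=-V[:3,:3].T@V[:3,3];d=back(C,uv,0)-o
    o=S2(p,o);d=R.from_euler('z',-p[2]).apply(d)
    n=COLS[:,2];q=np.array([-112,0,45])+n*h
    w=o+d*((q-o)@n)/(d@n); return COLS.T@(w-[-112,0,45])
for n,uv,h in [("disc",(300,243),6),("bartop",(298,206),32),("wl0",(299,305),32),("wl1",(299.5,282),32),("mark",(303.5,311),0),("m2",(289,295),0)]: print(n,np.round(onpanel(uv,h),1))
a=im["color"][190:330,220:380,::-1]; cv2.imwrite("pics/w3c.png",cv2.resize(a,(800,700)[:1]+(700,),interpolation=cv2.INTER_CUBIC)[:600])
a=im["color"][230:320,240:360,::-1]; cv2.imwrite("pics/w3c.png",cv2.resize(a,(800,600),interpolation=cv2.INTER_CUBIC))
```

```text
disc [56.1 94.9  6. ]
bartop [23.8 95.8 32. ]
wl0 [89.9 94.3 32. ]
wl1 [73.2 95.1 32. ]
mark [113.8  95.6  -0. ]
m2 [99.7 85.  -0. ]
```

View pics/w3c.png

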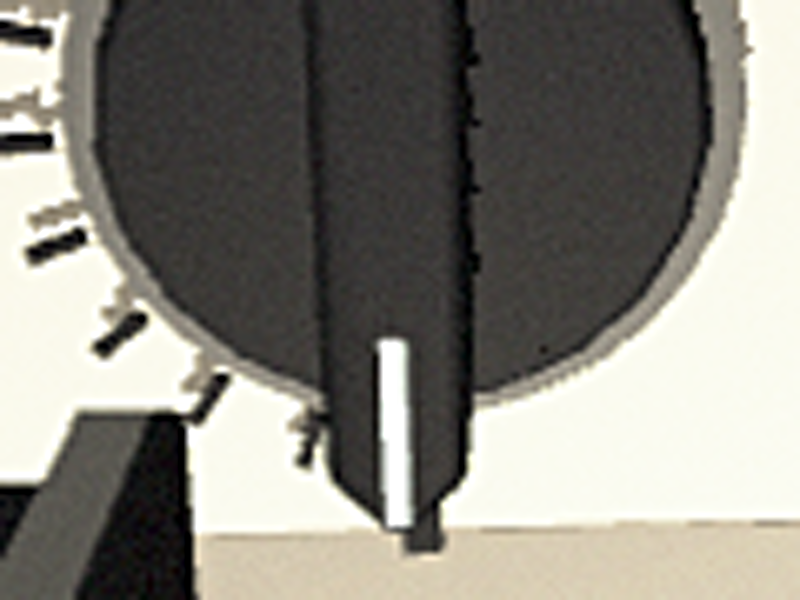

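Run:
```python
from h import *
from k2 import *
import pickle,cv2
p=np.load("slicer.npy"); print(p)
im,s=pickle.load(open("w1.pkl","rb")); C=im2cam(im)
a=im["color"].astype(int); m=((a[...,0]>120)&(a[...,0]-a[...,2]>70)&(a[...,0]-a[...,1]>20)).astype(np.uint8)
m[:, :490]=0; m[:,612:]=0; m[:70]=0; m[236:]=0
n,l,st,ce=cv2.connectedComponentsWithStats(m); k=1+np.argmax(st[1:,4]); m=(l==k); print(st[k])
v,u=np.nonzero(m)
for v0 in range(80,236,12):
    uu=u[(v==v0)]; print(v0,uu.min() if len(uu) else None,uu.max() if len(uu) else None,end=' | ')
# handle axis
rec=cv2.minAreaRect(np.c_[u,v].astype(np.float32)); print(rec)
vv,e=fit(); rng=np.random.default_rng(1)
Qn=s["qpos"]; seeds=[Qn]+[np.clip(Qn+rng.normal(0,.4,7),lo,hi) for _ in range(4)]
for P in [(-123,-45),(-123,-120),(-123,-200),(-110,-200),(-100,-200),(-38,-200),(-38,-45),(-25,-200)]:
    pos=T(p,(P[0],P[1],92)); rot=R.from_euler('xyz',[np.pi,0,np.pi+p[2]])
    b=ik(vv,pos,rot,seeds); print(P,np.round(pos),round(np.hypot(*pos[:2])),round(b[0],2),np.round(b[1],2).tolist())
```

```text
[ 5.53404619e+02  3.81797379e+01 -2.90973842e-01]
[ 514   77   88  156 3009]
80 587 600 | 92 581 597 | 104 575 591 | 116 569 584 | 128 563 578 | 140 557 571 | 152 551 565 | 164 537 560 | 176 532 557 | 188 528 552 | 200 525 548 | 212 520 543 | 224 514 538 | ((555.6964721679688, 152.91754150390625), (27.118301391601562, 171.5096435546875), 24.075498580932617)
(-123, -45) [423.  30.  92.] 424 0.0 [-0.21, 0.58, 0.11, 2.24, -0.18, 0.33, 1.33]
(-123, -120) [401. -41.  92.] 403 0.0 [-0.01, 0.56, 0.07, 2.29, -0.13, 0.29, 1.45]
(-123, -200) [ 378. -118.   92.] 396 0.0 [0.21, 0.56, 0.04, 2.31, -0.07, 0.28, 1.58]
(-110, -200) [ 391. -122.   92.] 409 0.0 [0.2, 0.57, 0.04, 2.27, -0.08, 0.3, 1.6]
(-100, -200) [ 400. -125.   92.] 419 0.0 [0.2, 0.57, 0.05, 2.25, -0.09, 0.32, 1.6]
(-38, -200) [ 460. -143.   92.] 481 0.0 [0.19, 0.62, 0.08, 2.09, -0.12, 0.43, 1.64]
(-38, -45) [504.   6.  92.] 504 0.0 [-0.16, 0.65, 0.14, 2.03, -0.18, 0.47, 1.39]
(-25, -200) [ 472. -146.   92.] 494 0.0 [0.18, 0.64, 0.09, 2.06, -0.12, 0.45, 1.65]
```

Run:
```python
from h import *
import pickle
im,s=pickle.load(open("w1.pkl","rb")); C=im2cam(im)
hz=lambda x:56+(-78-x)*np.tan(.2)
def B(b,x,z): return np.array([b[0]+x*np.cos(b[2]),b[1]+x*np.sin(b[2]),z])
# line obs: u centre at row v
def ures(b,xs,zf,v,u):
    P=np.array([proj(C,B(b,x,zf(x)))[0] for x in xs]); i=np.argsort(P[:,1]); return np.interp(v,P[i,1],P[i,0])-u
def f(b):
    r=[ures(b,[-150,-100,-40],hz,v,u) for v,u in [(92,589),(104,583),(116,576.5),(128,570.5),(140,564)]]
    r+=[ures(b,[-55,0,55],lambda x:52,v,u) for v,u in [(176,544.5),(188,540),(200,536.5),(212,531.5)]]
    r.append(proj(C,B(b,47.5,52))[0][1]-230); r.append(proj(C,B(b,-145,hz(-145)))[0][1]-80); r.append(proj(C,B(b,-47.5,52))[0][1]-160)
    return np.array(r)
r=least_squares(f,[510,348,-.4]); b=r.x; print(b,np.round(r.fun,1)); np.save("brush.npy",b)
print("grip",B(b,-74,37))
c=cur(); print(c[0],c[1].as_euler('xyz'))
rot=R.from_euler('xyz',[np.pi,0,np.pi+b[2]])
w=rows(B(b,-74,140),rot,7)
rows(B(b,-74,37),rot,4,(B(b,-74,140),rot))
```

```text
[ 5.12621136e+02  3.54071510e+02 -4.72003736e-01] [ 0.9  0.2 -0.  -0.8 -1.   1.4  0.8 -0.8 -0.9  1.  -2.   1.6]
grip [446.71236742 387.71722645  37.        ]
[473.62625482 174.65201434 149.40487008] [3.11094138 0.71791809 2.83837071]
7 rows xyz [0.1438, 0.2702, -0.0402] twist [0.0041, 0.0325, 0.0078] mm 30.9 deg 6.1
[[468, 204, 144], [463, 235, 139], [458, 265, 137], [454, 296, 135], [451, 326, 136], [448, 357, 137], [447, 388, 140]]
4 rows xyz [0.0, -0.0, 0.2575] twist [0.0, -0.0, -0.0] mm 25.7 deg 0.0
[[447, 388, 114], [447, 388, 88], [447, 388, 63], [447, 388, 37]]
```

```bash
python3 -m jog '{"claw":[0.6,0.7,0.8,0.8,0.8,0.8,0.8,0.8],"xyz":[[0.144,0.27,-0.04],[0.144,0.27,-0.04],[0.144,0.27,-0.04],[0.144,0.27,-0.04],[0.144,0.27,-0.04],[0.144,0.27,-0.04],[0.144,0.27,-0.04],[0,0,0]],"twist":[[0.004,0.0325,0.008],[0.004,0.0325,0.008],[0.004,0.0325,0.008],[0.004,0.0325,0.008],[0.004,0.0325,0.008],[0.004,0.0325,0.008],[0.004,0.0325,0.008],[0,0,0]]}'
python3 - <<'E'
from h import *
from cell import readout, optics
import cv2,pickle
s=readout.read_state();print(s["qpos"])
im=optics.get_image("wrist"); cv2.imwrite("pics/w4.png",im["color"][:,:,::-1]); pickle.dump((im,s),open("w4.pkl","wb"))
b=np.load("brush.npy");C=im2cam(im)
for x,z in [(47.5,52),(0,52),(-47.5,52),(-78,56),(-145,69.6)]: print(x,np.round(proj(C,[b[0]+x*np.cos(b[2]),b[1]+x*np.sin(b[2]),z])[0]))
E
```

```text
clock: 10.42
eef_pos: [449.3, 388.3, 138.4]
tool_rot: [3.14, 0.004, 2.665]
force: [-0.6, 0.4, -0.0]
width: 68.4
gripper_force: 0.0
[-0.29554321  0.77894978 -0.78017081  1.75685246  0.68868032  0.89819507
 -0.28746634]
47.5 [322. 388.]
0 [322. 338.]
-47.5 [322. 282.]
-78 [321. 244.]
-145 [321. 145.]
```

View pics/w4.png

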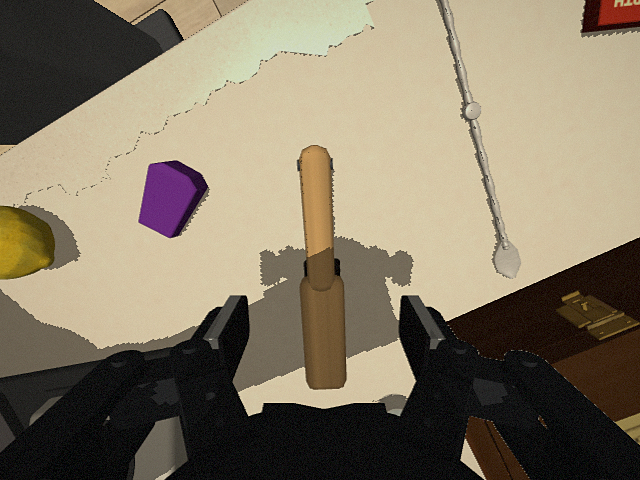

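```bash
python3 -m jog '{"claw":[0.8,0.8,0.8,0.8,0.8,0,0,0,0],"xyz":[[0.02,-0.01,0.25],[0,0,0.25],[0,0,0.25],[0,0,0.2],[0,0,0.064],[0,0,0],[0,0,0],[0,0,0],[0,0,0]],"twist":[[0,0,-0.013],[0,0,0],[0,0,0],[0,0,0],[0,0,0],[0,0,0],[0,0,0],[0,0,0],[0,0,0]]}'
python3 - <<'E'
from h import *
c=cur(); print(c[0],c[1].as_euler('xyz'))
E
```

```text
clock: 11.6
eef_pos: [444.8, 388.9, 39.6]
tool_rot: [3.138, 0.001, 2.709]
force: [-0.3, -0.8, 3.3]
width: 18.9
gripper_force: 59.7
[444.76912155 388.94375778  39.57266784] [3.13784236e+00 5.80871119e-04 2.70949636e+00]
```

Run:
```python
from h import *
p=np.load("slicer.npy")
c=cur(); c1=(c[0]+[0,0,200],c[1])
rot=R.from_euler('xyz',[np.pi,0,np.pi+p[2]])
rows(T(p,(-116,-45,240)),rot,8,c1)
```

```text
8 rows xyz [-0.1453, -0.4275, -0.0014] twist [0.0001, 0.0, -0.0056] mm 45.2 deg 1.0
[[440, 344, 240], [436, 299, 240], [433, 254, 240], [431, 209, 240], [429, 164, 240], [428, 119, 240], [429, 73, 240], [429, 28, 240]]
```

```bash
python3 -m jog '{"claw":[0,0,0,0,0,0,0,0,0,0,0,0],"xyz":[[0,0,-0.3],[0,0,-0.55],[0,0,-0.6],[0,0,-0.55],[-0.145,-0.428,0],[-0.145,-0.428,0],[-0.145,-0.428,0],[-0.145,-0.428,0],[-0.145,-0.428,0],[-0.145,-0.428,0],[-0.145,-0.428,0],[-0.145,-0.428,0]],"twist":[[0,0,0],[0,0,0],[0,0,0],[0,0,0],[0,0,-0.0055],[0,0,-0.0055],[0,0,-0.0055],[0,0,-0.0055],[0,0,-0.0055],[0,0,-0.0055],[0,0,-0.0055],[0,0,-0.0055]]}'
python3 - <<'E'
from h import *
p=np.load("slicer.npy")
rot=R.from_euler('xyz',[np.pi,0,np.pi+p[2]])
rows(T(p,(-116,-45,94)),rot,5)
E
```

```text
clock: 13.1
eef_pos: [427.5, 25.6, 238.0]
tool_rot: [3.14, 0.001, 2.848]
force: [1.5, -0.6, -1.2]
width: 19.0
gripper_force: 59.3
5 rows xyz [-0.0018, 0.0061, 0.288] twist [0.0001, 0.0, -0.0001] mm 28.8 deg 0.0
[[428, 26, 209], [428, 27, 180], [429, 27, 152], [429, 28, 123], [429, 28, 94]]
```

```bash
python3 -m jog '{"claw":[0,0,0,0,0,0],"xyz":[[0,0.01,0.3],[0,0.01,0.4],[0,0,0.4],[0,0,0.24],[0,0,0.1],[0,0,0]],"twist":[[0,0,0],[0,0,0],[0,0,0],[0,0,0],[0,0,0],[0,0,0]]}'
python3 - <<'E'
from h import *
from cell import optics
p=np.load("slicer.npy")
c=cur(); print(S2(p,c[0]),c[1].as_euler('xyz'))
import pickle,cv2
im=optics.get_image("scene"); cv2.imwrite("pics/s5.png",im["color"][:,:,::-1])
cv2.imwrite("pics/s5c.png",cv2.resize(im["color"][140:340,170:440,::-1],(800,593),interpolation=cv2.INTER_CUBIC))
E
```

```text
clock: 13.85
eef_pos: [428.6, 29.6, 94.0]
tool_rot: [3.139, -0.0, 2.848]
force: [0.4, -0.0, -0.5]
width: 19.1
gripper_force: 59.2
[-117.06956577  -44.0055285    93.95412727] [ 3.13927876e+00 -4.60248440e-05  2.84823604e+00]
```

```bash
python3 -m jog '{"claw":[0,0,0,0,0,0,0,0,0,0,0,0],"xyz":[[0,-0.08,0.022],[0,-0.2,0],[0,-0.2,0],[0,-0.2,0],[0,-0.2,0],[0,-0.2,0],[0,-0.18,0],[0,-0.14,0],[0,-0.12,0],[0,-0.12,0],[0,-0.12,0],[0,0,0]],"twist":[[0,0,0],[0,0,0],[0,0,0],[0,0,0],[0,0,0],[0,0,0],[0,0,0],[0,0,0],[0,0,0],[0,0,0],[0,0,0],[0,0,0]]}'
cat > look.py <<'E'
import sys,cv2
from h import *
from cell import optics
p=np.load("slicer.npy")
for n in ("scene","side"):
    im=optics.get_image(n); a=im["color"].astype(int); cv2.imwrite(f"pics/{n}_{sys.argv[1]}.png",im["color"][:,:,::-1])
    C=im2cam(im); m=((a[...,0]>110)&(a[...,0]-a[...,2]>55)&(a[...,1]*1.45>a[...,0])).astype(np.uint8)
    k,l,st,ce=cv2.connectedComponentsWithStats(m)
    for i in range(1,k):
        if 25<st[i,4]<1500:
            P=[S2(p,back(C,ce[i],z)) for z in (64,15)]
            if abs(P[0][0])<200 and -400<P[0][1]<0: print(n,"area",st[i,4],"bbox",st[i,2:4],"table:",np.round(P[0][:2]),"tray:",np.round(P[1][:2]), a[int(ce[i][1]),int(ce[i][0])])
E
python3 look.py a; python3 -c "
from h import *
c=cur(); print(S2(np.load('slicer.npy'),c[0]),c[1].as_euler('xyz'))"
```

```text
clock: 15.4
eef_pos: [376.5, -140.8, 91.4]
tool_rot: [3.142, -0.001, 2.845]
force: [-0.2, -0.2, 5.0]
width: 18.9
gripper_force: 59.9
scene area 518 bbox [ 84 123] table: [-144. -166.] tray: [-125. -127.] [245 230 194]
scene area 62 bbox [37 17] table: [ 175. -127.] tray: [211. -86.] [11 20 29]
scene area 447 bbox [28 24] table: [  58. -102.] tray: [ 88. -60.] [250 226 114]
scene area 188 bbox [37 17] table: [  16. -183.] tray: [  44. -145.] [143  99  47]
scene area 278 bbox [18 26] table: [ -17. -272.] tray: [   9. -238.] [195 148  70]
scene area 248 bbox [24 22] table: [ -94. -245.] tray: [ -72. -211.] [136 101  47]
scene area 62 bbox [48 27] table: [   2. -377.] tray: [  30. -350.] [158 136 121]
scene area 115 bbox [64 20] table: [-196. -308.] tray: [-179. -276.] [249 236 203]
side area 193 bbox [13 22] table: [  60. -102.] tray: [ 101. -100.] [220 198 140]
side area 143 bbox [12 25] table: [-100. -219.] tray: [ -65. -221.] [126  99  65]
[-117.86797315 -220.98038675   91.39936469] [ 3.14028690e+00 -3.64475903e-04  2.84663371e+00]
```

```bash
python3 -m jog '{"claw":[0,0,0,0,0,0,0,0,0,0,0],"xyz":[[0,0,-0.3],[0,0,-0.35],[-0.1,0.2,0],[-0.2,0.4,0],[-0.24,0.48,0],[-0.2,0.4,0],[-0.1,0.23,0],[0,0,0],[0,0,0.3],[0,0,0.2],[0,0,0]],"twist":[[0,0,0],[0,0,0],[0,0,0],[0,0,0],[0,0,0],[0,0,0],[0,0,0],[0,0,0],[0,0,0],[0,0,0],[0,0,0]]}'
python3 -c "
from h import *
c=cur(); print(S2(np.load('slicer.npy'),c[0]),c[1].as_euler('xyz'))"
```

```text
clock: 16.88
eef_pos: [504.5, -0.6, 105.4]
tool_rot: [-3.141, -0.005, 2.848]
force: [-0.6, 0.1, -1.8]
width: 18.8
gripper_force: 59.7
[-35.67602837 -51.19673266 105.36523968] [-3.14125701 -0.00481143  2.84827512]
```

Lower 13 mm, then sweep the back lane.

```bash
python3 -m jog '{"claw":[0,0,0,0,0,0,0,0,0,0,0,0],"xyz":[[0,0,0.13],[0,-0.1,0],[0,-0.2,0],[0,-0.2,0],[0,-0.2,0],[0,-0.2,0],[0,-0.2,0],[0,-0.16,0],[0,-0.14,0],[0,-0.12,0],[0,-0.12,0],[0,-0.1,0]],"twist":[[0,0,0],[0,0,0],[0,0,0],[0,0,0],[0,0,0],[0,0,0],[0,0,0],[0,0,0],[0,0,0],[0,0,0],[0,0,0],[0,0,0]]}'
python3 look.py b; python3 -c "
from h import *
c=cur(); print(S2(np.load('slicer.npy'),c[0]),c[1].as_euler('xyz'))"
```

```text
clock: 18.38
eef_pos: [457.1, -166.8, 93.4]
tool_rot: [3.139, 0.0, 2.848]
force: [0.4, -0.0, -1.5]
width: 18.8
gripper_force: 60.9
scene area 173 bbox [ 74 104] table: [-141.  -83.] tray: [-121.  -39.] [183 157 125]
scene area 255 bbox [27 20] table: [ -51. -193.] tray: [ -27. -156.] [249 205 102]
scene area 338 bbox [25 26] table: [ -93. -246.] tray: [ -70. -211.] [139 102  49]
scene area 329 bbox [23 28] table: [ -25. -313.] tray: [   1. -282.] [147 108  52]
scene area 99 bbox [62 12] table: [-195. -319.] tray: [-178. -288.] [248 234 199]
side area 365 bbox [17 46] table: [ -64. -223.] tray: [ -27. -225.] [190 157 107]
[ -33.61117048 -224.72448785   93.19205719] [ 3.13994610e+00 -1.43288238e-04  2.84613751e+00]
```

```bash
python3 -m jog '{"claw":[0,0,0,0,0,0,0,0],"xyz":[[0,0,-0.3],[0,0,-0.5],[0,0,-0.5],[0,0.2,-0.2],[0.1,0.5,0],[0.1,0.5,0],[0.1,0.4,0],[0,0,0]],"twist":[[0,0,0],[0,0,0],[0,0,0],[0,0,0],[0,0,0],[0,0,0],[0,0,0],[0,0,0]]}'
python3 look.py c
python3 - <<'E'
import cv2
from h import *
from cell import optics
a=cv2.imread("pics/scene_c.png")[200:400,230:450]; b=optics.get_image("wrist")["color"][:,:,::-1]
cv2.imwrite("pics/c.png",np.vstack([cv2.resize(a,(440,400))[:300],cv2.resize(b,(440,300))])) 
c=cur(); print(S2(np.load('slicer.npy'),c[0]))
E
```

```text
clock: 19.48
eef_pos: [474.8, -0.1, 244.5]
tool_rot: [3.137, 0.001, 2.856]
force: [-0.2, -0.5, -1.6]
width: 19.3
gripper_force: 61.0
scene area 448 bbox [29 27] table: [  61. -136.] tray: [ 91. -96.] [252 238 131]
scene area 290 bbox [24 24] table: [ -92. -243.] tray: [ -70. -208.] [135  98  47]
scene area 374 bbox [24 30] table: [ -25. -314.] tray: [   0. -283.] [252 229 119]
side area 222 bbox [ 9 36] table: [ 80. -42.] tray: [123. -37.] [203 170 117]
[-63.07736039 -64.34559752 243.54001173]
```

View pics/c.png

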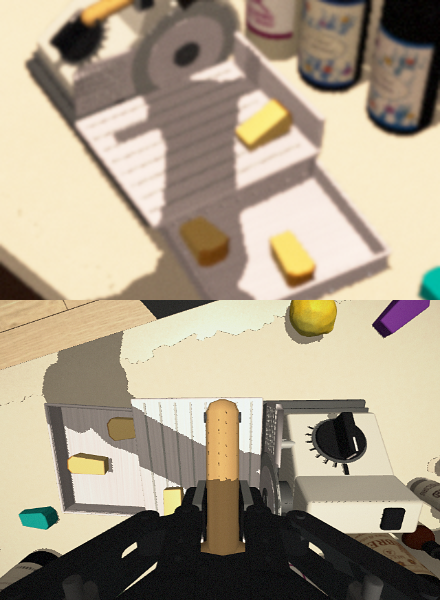

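Run:
```python
import cv2
from h import *
from cell import optics
p=np.load("slicer.npy")
im=optics.get_image("wrist");C=im2cam(im);a=im["color"].astype(int);cv2.imwrite("pics/w6.png",im["color"][:,:,::-1])
m=((a[...,0]>90)&(a[...,0]-a[...,2]>45)&(a[...,1]*1.45>a[...,0])).astype(np.uint8)
k,l,st,ce=cv2.connectedComponentsWithStats(m)
for i in range(1,k):
    if st[i,4]>150: print(st[i],np.round(S2(p,back(C,ce[i],72))[:2]))
sc=cv2.imread("pics/scene_c.png")[:,:,::-1].astype(int)
m=((sc[...,0]>110)&(sc[...,0]-sc[...,2]>55)&(sc[...,1]*1.45>sc[...,0])).astype(np.uint8)
k,l,st,ce=cv2.connectedComponentsWithStats(m)
for i in range(1,k):
    if 400<st[i,4]<500:
        cn=cv2.findContours((l==i).astype(np.uint8),0,2)[0][0]; ap=cv2.approxPolyDP(cn,1.5,True)[:,0]
        for q in ap: print(q,np.round(S2(p,back("scene",q,76))[:2]),np.round(S2(p,back("scene",q,50))[:2]))
for n,P in dict(tbr=(97,-195,50),brt=(97,-195,102),brl=(97,-4,102)).items(): print(n,np.round(proj("scene",T(p,P))[0]))
crop=im["color"][160:400,60:460,::-1]; s2=cv2.imread("pics/scene_c.png")[210:330,290:440]
cv2.imwrite("pics/last.png",np.vstack([cv2.resize(crop,(640,384)),np.hstack([cv2.resize(s2,(270,216)),np.zeros((216,370,3),np.uint8)])]))
```

```text
[    0     0   229   446 33783] [-127. -302.]
[ 422    0  218  130 9926] [-219.  113.]
[ 315   24  153  109 3243] [-191.   -1.]
[607  98  30  22 184] [-168.  195.]
[604 119  36  67 562] [-133.  209.]
[412 123  51  37 348] [-135.   34.]
[  292   159    64   250 11476] [  1. -65.]
[ 156  187   42   38 1275] [ -82. -204.]
[617 189  23  27 197] [-83. 226.]
[ 575  214   65   82 1491] [-31. 228.]
[  99  245   58   35 1612] [ -24. -261.]
[238 301  30  44 941] [  41. -142.]
[610 343  30  24 242] [ 85. 269.]
[459 198] [416. -73.] [442. -49.]
[461 206] [ 397. -102.] [423. -79.]
[460 210] [ 384. -113.] [409. -91.]
[458 210] [ 379. -110.] [404. -88.]
[460 212] [ 378. -119.] [403. -97.]
[462 209] [ 391. -113.] [417. -90.]
[464 214] [ 382. -131.] [ 407. -109.]
[464 210] [ 393. -118.] [418. -96.]
[466 212] [ 392. -127.] [ 417. -105.]
[468 209] [ 405. -120.] [431. -98.]
[470 211] [ 403. -129.] [ 429. -108.]
[466 216] [ 381. -140.] [ 406. -118.]
[468 218] [ 380. -148.] [ 405. -127.]
[467 216] [ 383. -141.] [ 408. -119.]
[470 215] [ 392. -142.] [ 418. -120.]
[471 220] [ 381. -158.] [ 406. -137.]
[471 
[... 1462 characters left out ...]
-152.]
[375 263] [  79. -164.] [  96. -143.]
[375 257] [  90. -147.] [ 107. -126.]
[303 381] [-224. -359.] [-216. -344.]
[422 478] [-146. -624.] [-136. -616.]
[304 382] [-224. -362.] [-216. -347.]
[309 379] [-212. -361.] [-204. -346.]
[321 384] [-198. -382.] [-189. -368.]
[343 381] [-159. -398.] [-148. -384.]
[360 361] [-105. -376.] [ -93. -361.]
[425 334] [  48. -388.] [  64. -374.]
[424 328] [  56. -375.] [  72. -360.]
[424 333] [  48. -385.] [  64. -370.]
[421 336] [  38. -388.] [  53. -374.]
[360 361] [-105. -376.] [ -93. -361.]
[342 380] [-159. -395.] [-149. -381.]
[321 383] [-197. -381.] [-188. -366.]
[311 378] [-208. -361.] [-199. -346.]
tbr [388. 276.]
brt [390. 260.]
brl [345. 214.]
```

Run:
```python
import cv2
a=cv2.imread("pics/scene_c.png")[130:300,220:420]; b=cv2.imread("pics/w6.png")[140:440,160:480]
c=cv2.imread("pics/scene_b.png")[180:340,260:430]
import numpy as np
cv2.imwrite("pics/last.png",np.vstack([np.hstack([cv2.resize(a,(400,340),interpolation=cv2.INTER_CUBIC),cv2.resize(c,(361,340),interpolation=cv2.INTER_CUBIC)]),np.hstack([cv2.resize(b,(277,260)),np.zeros((260,484,3),np.uint8)])]))
```

```text
(no output)
```

View pics/last.png

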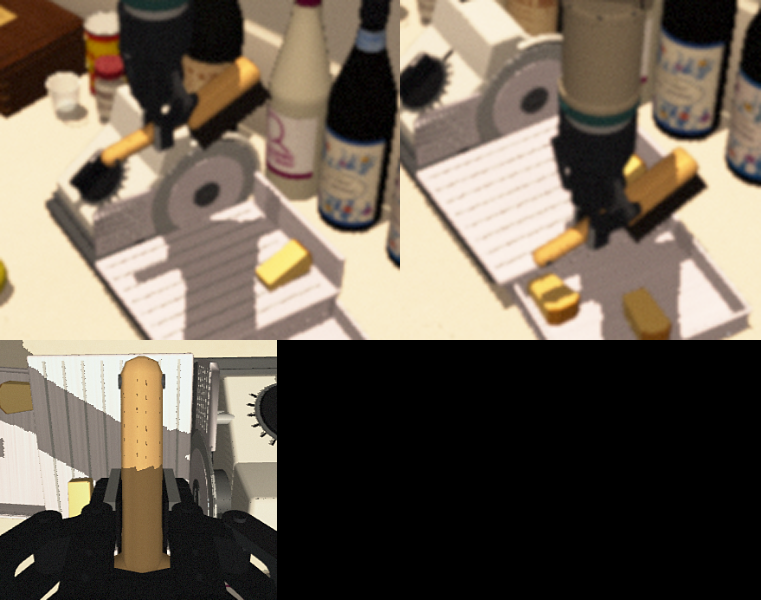

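```bash
python3 - <<'E'
from h import *
tcp=np.array([474.8,-.1,244.5]); rt=R.from_euler('xyz',[3.137,.001,2.856])
yaw=2.856-np.pi
def pt(x,z,th,g=-76):
    v=np.array([x-g,0,z-56]); return tcp+[0,0,19]+R.from_euler('z',yaw).apply(R.from_euler('y',-th).apply(v))
for th in (0,.2,.3,.4,.5,.6): print(th,[np.round(proj("scene",pt(x,z,th))[0]).tolist() for x,z in ((47.5,55),(47.5,0),(-47.5,0),(-145,75))])
E
python3 - <<'E'
import cv2,numpy as np
a=cv2.imread("pics/scene_c.png")[:,:,::-1].astype(int)
m=((a[...,0]>120)&(a[...,0]-a[...,2]>60)&(a[...,0]-a[...,1]>18)).astype(np.uint8); m[:,:265]=0;m[:,355:]=0;m[:150]=0;m[215:]=0
k,l,st,ce=cv2.connectedComponentsWithStats(m)
for i in range(1,k):
    if st[i,4]>40: print(st[i],ce[i])
m=(a.sum(2)<110).astype(np.uint8); m[:,:312]=0;m[:,360:]=0;m[:165]=0;m[205:]=0
v,u=np.nonzero(m); print([(c,v[u==c].min(),v[u==c].max()) for c in range(312,358,4) if (u==c).any()])
E
```

```text
0 [[347.0, 178.0], [346.0, 197.0], [310.0, 210.0], [269.0, 197.0]]
0.2 [[346.0, 169.0], [349.0, 187.0], [314.0, 207.0], [268.0, 203.0]]
0.3 [[345.0, 165.0], [351.0, 182.0], [316.0, 204.0], [269.0, 206.0]]
0.4 [[344.0, 161.0], [351.0, 177.0], [318.0, 202.0], [269.0, 208.0]]
0.5 [[342.0, 157.0], [351.0, 172.0], [319.0, 200.0], [270.0, 211.0]]
0.6 [[340.0, 154.0], [351.0, 167.0], [320.0, 198.0], [271.0, 213.0]]
[265 150  16  37 272] [270.98161765 160.44117647]
[312 158  39  35 709] [328.89139633 171.64174894]
[270 193  27  19 269] [283.52788104 202.0929368 ]
[(312, np.int64(183), np.int64(190)), (316, np.int64(177), np.int64(197)), (320, np.int64(193), np.int64(201)), (324, np.int64(190), np.int64(201)), (328, np.int64(187), np.int64(199)), (332, np.int64(184), np.int64(194)), (336, np.int64(181), np.int64(194)), (340, np.int64(178), np.int64(189)), (344, np.int64(175), np.int64(186)), (348, np.int64(172), np.int64(182)), (352, np.int64(175), np.int64(179))]
```

Run:
```python
from h import *
import cv2
for f,tcp,yaw in (("s5",[428.6,29.6,94],2.848),("scene_a",[376.5,-140.8,91.4],2.845),("scene_b",[457.1,-166.8,93.4],2.848)):
    a=cv2.imread(f"pics/{f}.png")[:,:,::-1].astype(int)
    def pt(x,z,th,g=-76): return np.array(tcp)+[0,0,19]+R.from_euler('z',yaw-np.pi).apply(R.from_euler('y',-th).apply([x-g,0,z-56]))
    for th in (0,.2,.4): print(f,th,[np.round(proj("scene",pt(x,z,th))[0]).tolist() for x,z in ((47.5,55),(47.5,0),(-47.5,0),(-145,75))])
    q=proj("scene",pt(0,25,.1))[0].astype(int)
    m=(a.sum(2)<120).astype(np.uint8); mm=np.zeros_like(m); mm[q[1]-30:q[1]+30,q[0]-30:q[0]+34]=1; m*=mm
    v,u=np.nonzero(m); print([(c,int(v[u==c].min()),int(v[u==c].max())) for c in range(q[0]-30,q[0]+34,5) if (u==c).any()])
```

```text
s5 0 [[323.0, 233.0], [322.0, 249.0], [288.0, 263.0], [248.0, 254.0]]
s5 0.2 [[322.0, 225.0], [325.0, 241.0], [292.0, 260.0], [248.0, 259.0]]
s5 0.4 [[319.0, 218.0], [327.0, 232.0], [295.0, 256.0], [249.0, 264.0]]
[(276, 215, 249), (281, 215, 258), (286, 215, 249), (291, 238, 264), (296, 255, 264), (301, 253, 262), (306, 251, 260), (311, 249, 257), (316, 247, 255), (321, 225, 254), (326, 223, 228)]
scene_a 0 [[364.0, 280.0], [363.0, 297.0], [326.0, 314.0], [285.0, 308.0]]
scene_a 0.2 [[364.0, 273.0], [366.0, 288.0], [330.0, 310.0], [285.0, 313.0]]
scene_a 0.4 [[362.0, 266.0], [368.0, 279.0], [334.0, 305.0], [285.0, 317.0]]
[(316, 264, 302), (321, 264, 309), (326, 264, 304), (331, 264, 312), (336, 295, 313), (341, 302, 310), (346, 299, 307), (351, 296, 305), (356, 294, 302), (361, 291, 299), (366, 289, 297)]
scene_b 0 [[396.0, 266.0], [393.0, 283.0], [359.0, 299.0], [322.0, 292.0]]
scene_b 0.2 [[396.0, 259.0], [398.0, 274.0], [363.0, 295.0], [321.0, 297.0]]
scene_b 0.4 [[394.0, 252.0], [400.0, 265.0], [367.0, 291.0], [321.0, 302.0]]
[(348, 250, 281), (353, 250, 295), (358, 250, 289), (363, 250, 286), (368, 250, 289), (373, 283, 291), (378, 279, 287), (383, 275, 283), (388, 271, 278), (393, 267, 274), (398, 263, 271)]
```

```bash
python3 -m jog '{"claw":[0,0,0,0,0,0,0.4,0.4,0.4,0.4],"xyz":[[0.19,-0.08,0.3],[0.18,-0.08,0.45],[0,0,0.45],[0,0,0.28],[0,0,0.12],[0,0,0],[0,0,0],[0,0,0],[0,0,0],[0,0,0]],"twist":[[0,0,0],[0,0,0],[0,0,0],[0,0,0],[0,0,0],[0,0,0],[0,0,0],[0,0,0],[0,0,0],[0,0,0]]}'
cat > pitch.py <<'E'
import sys
from h import *
import cv2
from cell import optics,readout
s=readout.read_state(); tcp=s["eef_pos"]; rt=R.from_euler('xyz',s["tool_rot"]); tx=-rt.apply([1,0,0]); yaw=np.arctan2(tx[1],tx[0])
a=optics.get_image("scene")["color"]; cv2.imwrite(f"pics/{sys.argv[1]}.png",a[:,:,::-1]); a=a.astype(int)
def pt(x,z,th,g=-76): return tcp+[0,0,21]+R.from_euler('z',yaw).apply(R.from_euler('y',-th).apply([x-g,0,z-58]))
for th in (0,.2,.4): print(th,[np.round(proj("scene",pt(x,z,th))[0]).tolist() for x,z in ((47.5,0),(-47.5,0))])
q=proj("scene",pt(0,25,.1))[0].astype(int)
m=(a.sum(2)<120); mm=np.zeros_like(m); mm[q[1]-30:q[1]+30,q[0]-25:q[0]+34]=1; m&=mm
v,u=np.nonzero(m); print([(c,int(v[u==c].min()),int(v[u==c].max())) for c in range(q[0]-25,q[0]+34,5) if (u==c).any()])
print(S2(np.load("slicer.npy"),tcp))
E
python3 pitch.py p1
```

```text
clock: 20.92
eef_pos: [435.1, -9.0, 84.0]
tool_rot: [3.139, 0.001, 2.848]
force: [0.1, 0.3, 0.3]
width: 34.2
gripper_force: 0.0
0 [[336.0, 259.0], [302.0, 273.0]]
0.2 [[339.0, 250.0], [306.0, 269.0]]
0.4 [[341.0, 241.0], [309.0, 265.0]]
[(295, 225, 270), (300, 225, 261), (305, 250, 258), (310, 258, 265), (315, 260, 269), (320, 228, 267), (325, 225, 265), (330, 255, 263), (335, 253, 260), (340, 250, 258), (345, 250, 256)]
[-99.82036946 -79.14682719  84.01734346]
```

```bash
python3 -m jog '{"claw":[0.4,0,0,0,0],"xyz":[[0,0,-0.05],[0,0,0],[0,0,0],[0,0,0],[0,0,0]],"twist":[[0,0,0],[0,0,0],[0,0,0],[0,0,0],[0,0,0]]}'
python3 - <<'E'
from h import *
p=np.load("slicer.npy"); c=cur(); rot=R.from_euler('xyz',[np.pi,0,np.pi+p[2]-.2])
print(S2(p,c[0]))
c1=(c[0]+[0,0,60],c[1]); rows(T(p,(-44,-55,c[0][2]+60)),rot,4,c1)
print("sweep dir in tool axes per 1mm -y:", rot.inv().apply(R.from_euler('z',p[2]).apply([-.08,-1,0])))
E
```

```text
clock: 21.6
eef_pos: [434.9, -8.9, 89.1]
tool_rot: [3.139, 0.001, 2.848]
force: [-1.0, 1.0, 6.2]
width: 19.4
gripper_force: 59.9
[-99.98867609 -79.03898928  89.06357546]
4 rows xyz [-0.1352, 0.0707, 0.0002] twist [0.0002, 0.0001, 0.0157] mm 15.3 deg 2.8
[[450, -6, 149], [465, -4, 149], [480, -3, 149], [495, -2, 149]]
sweep dir in tool axes per 1mm -y: [-1.20264005e-01 -9.95960124e-01 -1.21969938e-16]
```

```bash
python3 -m jog '{"claw":[0,0,0,0,0,0,0,0,0,0],"xyz":[[0,0,-0.25],[0,0,-0.35],[-0.135,0.07,0],[-0.135,0.07,0],[-0.135,0.07,0],[-0.135,0.07,0],[0,0,0],[0,0,0.3],[0,0,0.26],[0,0,0]],"twist":[[0,0,0],[0,0,0],[0,0,0.0157],[0,0,0.0157],[0,0,0.0157],[0,0,0.0157],[0,0,0],[0,0,0],[0,0,0],[0,0,0]]}'
python3 pitch.py p2
```

```text
clock: 22.85
eef_pos: [492.8, -1.5, 91.3]
tool_rot: [3.141, -0.004, 2.653]
force: [-0.7, -0.1, -1.4]
width: 19.4
gripper_force: 60.0
0 [[353.0, 249.0], [317.0, 258.0]]
0.2 [[357.0, 241.0], [321.0, 255.0]]
0.4 [[359.0, 232.0], [325.0, 251.0]]
[(311, 213, 248), (316, 213, 242), (321, 225, 230), (326, 223, 227), (336, 240, 249), (341, 238, 246), (346, 235, 243), (351, 232, 240), (356, 230, 239), (361, 227, 236), (366, 227, 233)]
[-46.67259823 -55.38707924  91.2880501 ]
```

Run:
```python
import cv2
from h import *
from cell import optics
p=np.load("slicer.npy")
for n in ("wrist","scene","side"):
    im=optics.get_image(n);C=im2cam(im);a=im["color"];cv2.imwrite(f"pics/x_{n}.png",a[:,:,::-1])
    hsv=cv2.cvtColor(a,cv2.COLOR_RGB2HSV)
    # cheese hue (OpenCV) ~20-27 vs wood ~15-18
    m=((hsv[...,0]>=19)&(hsv[...,0]<=28)&(hsv[...,1]>95)&(hsv[...,2]>90)).astype(np.uint8)
    k,l,st,ce=cv2.connectedComponentsWithStats(m)
    for i in range(1,k):
        if st[i,4]<60: continue
        w=S2(p,back(C,ce[i],74))
        if -130<w[0]<130 and -330<w[1]<20:
            cn=cv2.findContours((l==i).astype(np.uint8),0,2)[0][0]; ap=cv2.approxPolyDP(cn,2,True)[:,0]
            print(n,st[i],np.round(w[:2]),"hue",np.median(hsv[l==i],axis=0),[np.round(S2(p,back(C,q,77))[:2]).astype(int).tolist() for q in ap])
    print(n,[(np.round(d["rect"]).tolist(),round(d["score"],2)) for d in optics.boxes_of(n,"end_wedge")][:3])
    print("brush",[(np.round(d["rect"]).tolist(),round(d["score"],2)) for d in optics.boxes_of(n,"brush")][:3])
```

```text
wrist [  32  238   62   64 2410] [ -83. -186.] hue [ 20. 129. 133.] [[-99, -172], [-97, -190], [-90, -197], [-82, -195], [-74, -196], [-68, -190], [-69, -179], [-71, -178], [-70, -178], [-71, -172]]
wrist [   0  338   68   57 2587] [ -32. -228.] hue [ 20. 129. 127.] [[-49, -234], [-48, -235], [-49, -232], [-47, -231], [-47, -236], [-45, -233], [-45, -237], [-20, -249], [-19, -211], [-40, -209], [-46, -197], [-48, -206], [-44, -212], [-47, -211], [-47, -209], [-50, -210], [-47, -209], [-49, -211], [-47, -213], [-50, -215], [-47, -215], [-46, -217], [-50, -217], [-48, -220], [-49, -221], [-50, -220], [-49, -222], [-51, -222], [-49, -223], [-51, -225], [-52, -223]]
wrist [196 419  32  33 205] [  35. -141.] hue [ 22. 120. 163.] [[22, -127], [40, -151], [42, -151], [29, -130]]
wrist [([198.0, 417.0, 29.0, 33.0], 0.63), ([49.0, 72.0, 591.0, 392.0], 0.52)]
brush []
scene [346 213  18  14 138] [125.  -4.] hue [ 20. 152. 247.] [[152, -4], [148, 8], [108, 3], [93, -15], [130, -19]]
scene [350 250  24  23 260] [  58. -139.] hue [ 26. 126. 250.] [[87, -122], [77, -116], [39, -130], [19, -149], [28, -151], [23, -167], [68, -159], [78, -149], [78, -157]]
scene [([348.0, 252.0, 27.0, 26.0], 0.92), ([256.0, 207.0, 24.0, 24.0], 0.7)]
brush [([289.0, 212.0, 81.0, 41.0], 0.72), ([244.0, 170.0, 149.0, 143.0], 0.44)]
side [([336.0, 215.0, 9.0, 22.0], 0.74)]
brush [([303.0, 196.0, 26.0, 61.0], 0.86), ([229.0, 195.0, 132.0, 92.0], 0.55)]
```

Run:
```python
from h import *
from cell import readout
s=readout.read_state(); tcp=s["eef_pos"]; rt=R.from_euler('xyz',s["tool_rot"]); tx=-rt.apply([1,0,0]); yaw=np.arctan2(tx[1],tx[0])
pts=[(x,y,z) for x in (-47.5,47.5) for y in (-16,16) for z in (0,55)]+[(-145,y,z) for y in (-10,10) for z in (62,80)]
def pt(P,th,dy,g=-76): return tcp+[0,0,21]+R.from_euler('z',yaw+dy).apply(R.from_euler('y',-th).apply([P[0]-g,P[1],P[2]-58]))
for dy in (0,.1):
  for th in (-.1,0,.1,.2,.3,.4):
    o=[]
    for c in ("scene","side"):
        q=np.array([proj(c,pt(P,th,dy))[0] for P in pts]); o.append(np.round([*q.min(0),*q.max(0)]).astype(int).tolist())
    print(dy,th,o)
q=lambda x,y,z,th:np.round(proj("scene",pt((x,y,z),th,0))[0])
print([q(47.5,0,55,t) for t in (0,.2,.4)])
```

```text
0 -0.1 [[277, 231, 357, 263], [298, 209, 326, 256]]
0 0 [[276, 227, 358, 261], [297, 206, 326, 258]]
0 0.1 [[276, 224, 359, 260], [297, 203, 326, 260]]
0 0.2 [[275, 220, 361, 258], [297, 201, 326, 261]]
0 0.3 [[275, 216, 362, 257], [297, 199, 327, 262]]
0 0.4 [[276, 213, 363, 258], [298, 197, 327, 263]]
0.1 -0.1 [[277, 228, 356, 262], [300, 209, 322, 256]]
0.1 0 [[277, 225, 356, 260], [300, 206, 322, 258]]
0.1 0.1 [[276, 221, 358, 259], [300, 203, 322, 260]]
0.1 0.2 [[276, 217, 359, 257], [300, 200, 322, 261]]
0.1 0.3 [[276, 213, 360, 258], [300, 198, 322, 262]]
0.1 0.4 [[276, 210, 361, 260], [300, 196, 322, 263]]
[array([356., 232.]), array([355., 224.]), array([353., 217.])]
```

```bash
python3 -m jog '{"claw":[0,0,0,0,0,0,0,0,0.4,0.4,0.4,0.4],"xyz":[[0,0,-0.25],[0,0,-0.35],[0.2,-0.1,0],[0.2,-0.1,0],[0.15,-0.1,0],[0,0,0.3],[0,0,0.3],[0,0,0.14],[0,0,0],[0,0,0],[0,0,0],[0,0,0]],"twist":[[0,0,0],[0,0,0],[0,0,0],[0,0,0],[0,0,0],[0,0,0],[0,0,0],[0,0,0],[0,0,0],[0,0,0],[0,0,0],[0,0,0]]}'
python3 pitch.py p3
cat > hand.py <<'E'
from h import *
import cv2
from cell import optics
p=np.load("slicer.npy")
im=optics.get_image("wrist");C=im2cam(im);a=im["color"];hsv=cv2.cvtColor(a,cv2.COLOR_RGB2HSV);cv2.imwrite("pics/hand.png",a[:,:,::-1])
m=((hsv[...,0]>=9)&(hsv[...,0]<19)&(hsv[...,1]>85)&(hsv[...,2]>50)).astype(np.uint8); m[:,:250]=0;m[:,400:]=0
k,l,st,ce=cv2.connectedComponentsWithStats(m)
c,r=cur()
for i in range(1,k):
    if st[i,4]>300:
        v,u=np.nonzero(l==i); print(st[i],[(int(r0),int(u[v==r0].min()),int(u[v==r0].max())) for r0 in range(v.min(),v.max(),max(1,(v.max()-v.min())//9))])
        e=[u[v<=v.min()+2].mean(),v.min()]
        for h in (65,75,85): w=back(C,e,c[2]-39.5+h); print(h,"end in tool axes",np.round(r.inv().apply(w-c),1))
E
python3 hand.py
```

```text
clock: 24.85
eef_pos: [433.0, -2.8, 79.2]
tool_rot: [3.139, 0.001, 2.65]
force: [-0.5, -0.3, -0.6]
width: 34.0
gripper_force: 0.0
0 [[338.0, 266.0], [300.0, 275.0]]
0.2 [[341.0, 257.0], [304.0, 272.0]]
0.4 [[343.0, 248.0], [308.0, 268.0]]
[(295, 229, 263), (300, 252, 257), (315, 261, 263), (320, 229, 270), (325, 229, 269), (330, 259, 268), (335, 258, 266), (340, 257, 265), (345, 256, 264), (350, 254, 260)]
[-103.58485367  -73.82903169   79.24064222]
[ 294  275   60  134 6443] [(275, 319, 328), (289, 300, 348), (303, 294, 353), (317, 297, 351), (331, 296, 351), (345, 297, 350), (359, 298, 350), (373, 298, 349), (387, 299, 348), (401, 300, 348)]
65 end in tool axes [ 26.4   0.2 -25.5]
75 end in tool axes [ 30.4   0.2 -35.5]
85 end in tool axes [ 34.4   0.2 -45.5]
```

```bash
python3 -m jog '{"claw":[0.4,0.4,0.4,0,0,0,0],"xyz":[[0,0,-0.085],[-0.18,0,0],[-0.18,0,0],[0,0,0],[0,0,0],[0,0,0],[0,0,0]],"twist":[[0,0,0],[0,0,0],[0,0,0],[0,0,0],[0,0,0],[0,0,0],[0,0,0]]}'
python3 hand.py; python3 pitch.py p4
```

```text
clock: 25.82
eef_pos: [464.5, -19.5, 87.6]
tool_rot: [3.139, 0.001, 2.651]
force: [0.4, -1.5, 5.8]
width: 19.4
gripper_force: 60.2
[  291   162    66   247 12463] [(162, 318, 329), (189, 294, 353), (216, 295, 352), (243, 297, 349), (270, 298, 350), (297, 299, 348), (324, 301, 346), (351, 302, 346), (378, 299, 349), (405, 306, 341)]
65 end in tool axes [ 67.9  -0.2 -25.6]
75 end in tool axes [ 68.3  -0.2 -35.6]
85 end in tool axes [ 68.8  -0.2 -45.6]
0 [[351.0, 260.0], [314.0, 269.0]]
0.2 [[355.0, 251.0], [319.0, 266.0]]
0.4 [[357.0, 242.0], [322.0, 262.0]]
[(309, 223, 255), (314, 223, 252), (319, 228, 270), (324, 223, 269), (329, 259, 268), (334, 258, 267), (339, 257, 265), (344, 256, 264), (349, 254, 261)]
[-68.64791819 -80.76278206  87.66030456]
```

```bash
python3 -m jog '{"claw":[0,0,0,0,0,0,0,0],"xyz":[[0,0,-0.25],[0,0,-0.25],[-0.05,0.14,0],[-0.06,0.15,0],[0,0,0],[0,0,0.25],[0,0,0.22],[0,0,0]],"twist":[[0,0,0],[0,0,0],[0,0,0],[0,0,0],[0,0,0],[0,0,0],[0,0,0],[0,0,0]]}'
python3 hand.py; python3 pitch.py p5
```

```text
clock: 26.92
eef_pos: [486.2, 0.9, 88.7]
tool_rot: [3.141, -0.003, 2.652]
force: [0.0, 1.0, -1.5]
width: 19.3
gripper_force: 60.0
[  291   161    66   248 12482] [(161, 318, 329), (188, 294, 353), (215, 295, 350), (242, 296, 350), (269, 298, 350), (296, 299, 348), (323, 301, 345), (350, 302, 346), (377, 299, 349), (404, 301, 346)]
65 end in tool axes [ 68.6  -0.5 -25.3]
75 end in tool axes [ 69.1  -0.5 -35.3]
85 end in tool axes [ 69.5  -0.5 -45.3]
0 [[351.0, 251.0], [314.0, 259.0]]
0.2 [[355.0, 242.0], [319.0, 256.0]]
0.4 [[357.0, 233.0], [322.0, 253.0]]
[(309, 214, 246), (314, 214, 242), (319, 228, 260), (324, 223, 259), (329, 250, 258), (334, 248, 257), (339, 247, 256), (344, 246, 255), (349, 245, 253)]
[-53.19182574 -54.86814958  89.38099927]
```

```bash
python3 -m jog '{"claw":[0,0,0,0,0,0,0,0,0,0,0,0],"xyz":[[-0.01,-0.1,-0.005],[-0.02,-0.16,0],[-0.02,-0.16,0],[-0.02,-0.16,0],[-0.02,-0.16,0],[-0.02,-0.16,0],[-0.02,-0.15,0],[-0.015,-0.13,0],[-0.012,-0.12,0],[-0.012,-0.12,0],[-0.012,-0.1,0],[0,0,0]],"twist":[[0,0,0],[0,0,0],[0,0,0],[0,0,0],[0,0,0],[0,0,0],[0,0,0],[0,0,0],[0,0,0],[0,0,0],[0,0,0],[0,0,0]]}'
python3 look.py d; python3 hand.py; python3 pitch.py p6
```

```text
clock: 28.52
eef_pos: [431.6, -142.7, 90.3]
tool_rot: [3.14, -0.0, 2.649]
force: [0.4, 0.4, -0.8]
width: 19.0
gripper_force: 60.0
scene area 188 bbox [ 79 113] table: [-141.  -92.] tray: [-121.  -50.] [170 144 115]
scene area 243 bbox [40 15] table: [  61. -197.] tray: [  91. -159.] [243 190  91]
scene area 223 bbox [27 12] table: [ -78. -156.] tray: [ -55. -117.] [245 193  98]
scene area 347 bbox [29 19] table: [  20. -264.] tray: [  48. -230.] [160 120  59]
scene area 317 bbox [24 26] table: [ -94. -246.] tray: [ -71. -212.] [249 220 110]
scene area 347 bbox [23 28] table: [ -24. -313.] tray: [   1. -282.] [147 111  51]
side area 223 bbox [14 36] table: [ -75. -206.] tray: [ -39. -207.] [186 153 104]
[  292   161    65   248 12426] [(161, 318, 329), (188, 294, 353), (215, 296, 352), (242, 297, 351), (269, 296, 350), (296, 299, 348), (323, 301, 346), (350, 302, 345), (377, 299, 348), (404, 301, 347)]
65 end in tool axes [ 68.2  -0.4 -25.5]
75 end in tool axes [ 68.6  -0.4 -35.5]
85 end in tool axes [ 69.1  -0.4 -45.5]
0 [[383.0, 291.0], [344.0, 302.0]]
0.2 [[388.0, 283.0], [349.0, 298.0]]
0.4 [[390.0, 274.0], [353.0, 295.0]]
[(341, 256, 289), (346, 256, 299), (351, 295, 303), (356, 293, 301), (361, 292, 300), (366, 291, 299), (371, 289, 298), (376, 288, 296), (381, 287, 295), (386, 289, 293)]
[ -64.46717246 -206.75121706   90.50159186]
```

Run:
```python
from h import *
c=cur(); c1=(c[0]+[0,0,150],c[1])
rows(np.array([443,389,c1[0][2]]),R.from_euler('xyz',[np.pi,0,2.70]),10,c1)
```

```text
10 rows xyz [0.2299, 0.4781, 0.0008] twist [0.0001, 0.0, -0.0015] mm 53.0 deg 0.3
[[435, -88, 241], [437, -35, 241], [438, 18, 241], [440, 71, 241], [441, 124, 241], [442, 177, 241], [443, 230, 241], [443, 283, 241], [443, 336, 241], [443, 389, 241]]
```

```bash
python3 -m jog '{"claw":[0,0,0,0,0,0,0,0,0,0,0,0],"xyz":[[0,0,-0.3],[0,0,-0.6],[0,0,-0.6],[0.11,0.24,0],[0.23,0.478,0],[0.23,0.478,0],[0.23,0.478,0],[0.23,0.478,0],[0.23,0.478,0],[0.23,0.478,0],[0.23,0.478,0],[0.23,0.478,0]],"twist":[[0,0,0],[0,0,0],[0,0,0],[0,0,0],[0,0,-0.0015],[0,0,-0.0015],[0,0,-0.0015],[0,0,-0.0015],[0,0,-0.0015],[0,0,-0.0015],[0,0,-0.0015],[0,0,-0.0015]]}'
python3 -m jog '{"claw":[0,0,0,0,0,0,0],"xyz":[[0.23,0.478,0],[0.11,0.24,0],[0,0,0.4],[0,0,0.6],[0,0,0.6],[0,0,0.3],[0,0,0]],"twist":[[0,0,-0.0015],[0,0,0],[0,0,0],[0,0,0],[0,0,0],[0,0,0],[0,0,0]]}'
python3 look.py e; python3 hand.py
```

```text
clock: 30.22
eef_pos: [444.0, 310.4, 241.3]
tool_rot: [3.139, 0.0, 2.69]
force: [-0.1, 0.3, -0.8]
width: 19.4
gripper_force: 60.0
clock: 31.1
eef_pos: [443.6, 387.2, 49.3]
tool_rot: [-3.139, -0.002, 2.694]
force: [-0.2, 0.7, -1.1]
width: 19.0
gripper_force: 59.9
scene area 259 bbox [82 63] table: [-191. -166.] tray: [-174. -127.] [246 230 194]
scene area 495 bbox [30 22] table: [  22. -257.] tray: [  50. -223.] [250 224 114]
scene area 341 bbox [25 26] table: [ -93. -246.] tray: [ -70. -212.] [247 217 108]
scene area 382 bbox [24 29] table: [ -25. -315.] tray: [   0. -284.] [250 225 111]
scene area 187 bbox [106  42] table: [ -60. -363.] tray: [ -36. -335.] [138 117 109]
side area 188 bbox [14 21] table: [  12. -225.] tray: [  52. -227.] [221 198 140]
side area 216 bbox [20 13] table: [ -41. -286.] tray: [  -3. -291.] [221 199 140]
side area 175 bbox [16 13] table: [-106. -218.] tray: [ -71. -220.] [221 196 138]
[  292   161    65   248 12249] [(161, 318, 329), (188, 294, 353), (215, 295, 352), (242, 297, 350), (269, 297, 349), (296, 300, 348), (323, 301, 346), (350, 302, 345), (377, 299, 349), (404, 301, 347)]
65 end in tool axes [ 68.5  -0.6 -25.5]
75 end in tool axes [ 69.   -0.6 -35.5]
85 end in tool axes [ 69.4  -0.6 -45.5]
```

```bash
python3 -m jog '{"claw":[0,0,0,0,0.35,0.5,0.6,0.6,0.6],"xyz":[[0,0,0.08],[0,0,0.03],[0,0,0],[0,0,0],[0,0,0],[0,0,0],[0,0,0],[0,0,0],[0,0,0]],"twist":[[0,0,0],[0,0,0],[0,0,0],[0,0,0],[0,0,0],[0,0,0],[0,0,0],[0,0,0],[0,0,0]]}'
python3 hand.py
```

```text
clock: 32.38
eef_pos: [445.4, 388.2, 40.6]
tool_rot: [3.139, 0.0, 2.693]
force: [0.6, 0.4, -0.1]
width: 51.2
gripper_force: 0.0
[  289   164    71   245 12322] [(164, 320, 330), (191, 297, 353), (218, 297, 352), (245, 298, 351), (272, 299, 350), (299, 300, 349), (326, 301, 347), (353, 302, 346), (380, 289, 358), (407, 316, 332)]
65 end in tool axes [ 67.2   0.3 -25.5]
75 end in tool axes [ 67.8   0.3 -35.5]
85 end in tool axes [ 68.3   0.2 -45.5]
```

Standing freely. Retreat straight up, then check the dial and brush by numbers.

```bash
python3 -m jog '{"claw":[0.6,0.6,0.6,0.6,0.6,0.6,0.6,0.6,0.6,0.6,0.6],"xyz":[[0,0,-0.2],[0,0,-0.5],[0,0,-0.6],[0,0,-0.6],[0,0,-0.6],[0,0,-0.4],[-0.15,-0.45,0],[-0.15,-0.45,0],[-0.15,-0.45,0],[-0.1,-0.2,0],[0,0,0]],"twist":[[0,0,0],[0,0,0],[0,0,0],[0,0,0],[0,0,0],[0,0,0],[0,0,0],[0,0,0],[0,0,0],[0,0,0],[0,0,0]]}'
python3 - <<'E'
from h import *
import cv2
from cell import optics
p=np.load("slicer.npy")
im=optics.get_image("wrist");C=im2cam(im);a=im["color"];cv2.imwrite("pics/fin.png",a[:,:,::-1])
V=C[3];o0=-V[:3,:3].T@V[:3,3]
def onpanel(uv,h):
    d=back(C,uv,0)-o0; o=S2(p,o0);d=R.from_euler('z',-p[2]).apply(d)
    n=COLS[:,2];q=np.array([-112,0,45])+n*h; w=o+d*((q-o)@n)/(d@n); return COLS.T@(w-[-112,0,45])
def px(s,y,h): return proj(C,T(p,np.array([-112,0,45])+COLS@np.array([s,y,h])))[0]
c=px(60,96,20); print("dial px",c)
# white line on dark: bright pixels inside disc region
g=cv2.cvtColor(a,cv2.COLOR_RGB2GRAY); hull=np.array([px(60+34*np.cos(t),96+34*np.sin(t),30) for t in np.linspace(0,6.28,40)]).astype(np.int32)
M=np.zeros_like(g);cv2.fillPoly(M,[hull],1); dark=cv2.morphologyEx(((g<75)&(M>0)).astype(np.uint8),cv2.MORPH_CLOSE,np.ones((9,9)))
w=(g>130)&(dark>0); k,l,st,ce=cv2.connectedComponentsWithStats(w.astype(np.uint8))
for i in range(1,k):
    if st[i,4]>8:
        v,u=np.nonzero(l==i); t=[np.array([u[v<=v.min()+1].mean(),v.min()]),np.array([u[v>=v.max()-1].mean(),v.max()])]
        A,B=onpanel(t[0],32),onpanel(t[1],32); print(st[i],np.round(A,1),np.round(B,1),"angle",np.arctan2(-(B-A)[1],(B-A)[0]))
print("mark search")
for s in (98,104,110): 
    q=[(y,int(g[tuple(np.round(px(s,y,0)[::-1]).astype(int))])) for y in np.arange(84,108,1.)]; print(s,[y for y,x in q if x<90])
hs=cv2.cvtColor(a,cv2.COLOR_RGB2HSV); m=((hs[...,0]>=9)&(hs[...,0]<19)&(hs[...,1]>95)&(hs[...,2]>110)).astype(np.uint8)
k,l,st,ce=cv2.connectedComponentsWithStats(m)
for i in range(1,k):
    if st[i,4]>1500: v,u=np.nonzero(l==i); print(st[i],np.round(back(C,ce[i],58)),cv2.minAreaRect(np.c_[u,v].astype(np.float32)))
for cam in ("scene","side"): print(cam,[(n,[(np.round(d["rect"]).tolist(),round(d["score"],2)) for d in optics.boxes_of(cam,n)][:2]) for n in ("brush","shot","pepper_jar","clip_jar","tray")])
E
```

```text
clock: 33.8
eef_pos: [427.5, 222.4, 331.2]
tool_rot: [3.14, 0.002, 2.69]
force: [-0.6, 0.7, -0.1]
width: 51.1
gripper_force: 0.0
dial px [300.54160187 293.23689393]
[272 286   4   7  15] [49.1 65.7 32. ] [56.4 64.5 32. ] angle 0.1560839363119214
[298 300   3  17  23] [70.6 93.8 32. ] [89.5 93.7 32. ] angle 0.006042645796145201
mark search
98 [np.float64(93.0), np.float64(94.0), np.float64(95.0), np.float64(96.0), np.float64(97.0)]
104 [np.float64(94.0), np.float64(95.0), np.float64(96.0)]
110 [np.float64(93.0), np.float64(94.0), np.float64(95.0), np.float64(96.0)]
[ 428   98   44  159 2287] [458. 380.  58.] ((448.4481201171875, 176.92852783203125), (27.282983779907227, 160.8012237548828), 7.378535747528076)
scene [('brush', [([365.0, 318.0, 24.0, 26.0], 0.74), ([167.0, 185.0, 70.0, 32.0], 0.73)]), ('shot', [([245.0, 164.0, 14.0, 24.0], 0.82)]), ('pepper_jar', [([162.0, 185.0, 79.0, 29.0], 0.65), ([266.0, 157.0, 19.0, 32.0], 0.64)]), ('clip_jar', [([390.0, 383.0, 51.0, 63.0], 0.66)]), ('tray', [([309.0, 280.0, 118.0, 91.0], 0.61)])]
side [('brush', [([157.0, 257.0, 38.0, 55.0], 0.79), ([361.0, 262.0, 12.0, 17.0], 0.23)]), ('shot', [([165.0, 231.0, 22.0, 23.0], 0.68)]), ('pepper_jar', []), ('clip_jar', [([450.0, 249.0, 37.0, 40.0], 0.89)]), ('tray', [([356.0, 264.0, 20.0, 12.0], 0.71), ([356.0, 221.0, 55.0, 69.0], 0.66)])]
```

```bash
python3 -c "
from cell import order; print(order.finish_job())"
```

```text
the job is handed in; nothing more can be done
None
```

The job is handed in at about 34 s: the dial is back at zero (measured within about 0.02 rad), all three cheese ends are in the tray, and the brush stands on its bristles left of the slicer. The jars and glasses look unmoved in the last pictures. On the way the brush's front end came down on the back rest twice and tipped in the grip, so I let it settle level on the slicer's table and re-gripped it each time.

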